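Lay a roller shaft on its V-cradle and chock it on both sides

TASK

Lift the loose roller shaft out of its white transport rack and lay it gently, without dropping it, in the V-saddles of the metal cradle, centred lengthwise. Once it lies there by itself, set the two grey wedge chocks flat on the cradle's bed between the saddles, one on each side, slope towards the shaft, squarely and snugly up against it about mid-length, so that it cannot roll and still rests in both saddles. Leave everything else on the bench where it is.

Things in the scene. Friction and masses are not known exactly. Their poses are not given: they have to be found in the camera images.
- shaft: loose hollow steel roller shaft, about 0.5 kg: round body 36 mm in diameter, 170 mm long, with a thin journal 18 mm in diameter, 20 mm long at each end (210 mm overall). Origin: its centre; x along its axis (ends alike), y and z at any roll. Starts in the rack, axis level and 40 mm above the bench.
- rack: fixed white plastic transport rack: base plate 215 x 60 x 6 mm with a notched upright, 10 mm thick, up to 40 mm high, 97 mm either side of its middle. The notches hold the shaft by its journals; its body hangs free, 16 mm clear of the plate, and lifts straight up. Origin: centre of underside; x along the shaft.
- cradle: fixed metal cradle: flat bed 170 x 160 mm, top at z = 8 mm, with two dark steel V-saddles, 14 mm thick, at x = -60 and +60 mm. The shallow V (20 degree flanks) runs from z = 17 mm at y = 0 to z = 26 mm at y = -26 and +26 mm; a sideways push of 2 N makes the unchocked shaft climb. Origin: centre of underside; the shaft is to lie along x.
- seat (a point): point on the cradle, 36 mm above its underside, where the centre of the shaft is when it lies centred in both saddles, 10 mm clear of the bed; axes as the cradle. A chock on the bed that just touches the seated shaft has its origin 28 mm from the line through this point along x (at y = +28 or -28 mm), its own x pointing level towards that line.
- chock_a: loose grey plastic wedge chock, 50 long, 36 wide, 40 mm high, 70 g; the two are alike, either fits either side. Origin: centre of underside; x level from heel to toe, y along the width. Blunt toe 6 mm high at x = +25 mm; a 45 degree slope rises to 26 mm high at x = +5 mm; flat step to x = -1 mm; upright heel block 40 mm high from x = -1 to -25 mm.
- chock_b: loose grey plastic wedge chock, 50 long, 36 wide, 40 mm high, 70 g; the two are alike, either fits either side. Origin: centre of underside; x level from heel to toe, y along the width. Blunt toe 6 mm high at x = +25 mm; a 45 degree slope rises to 26 mm high at x = +5 mm; flat step to x = -1 mm; upright heel block 40 mm high from x = -1 to -25 mm.
- chock_a_heel (a point): middle of that chock's heel block (24 mm thick, 36 mm wide), 13 mm behind the chock's origin, 26 mm above its underside: grip it here across the 36 mm width.
- chock_b_heel (a point): middle of that chock's heel block (24 mm thick, 36 mm wide), 13 mm behind the chock's origin, 26 mm above its underside: grip it here across the 36 mm width.
- tube: bystander: short steel tube standing upright, 36 mm in diameter, 70 mm high. Origin: centre of its underside.
- bottle: bystander: amber bottle, 60 mm in diameter, 130 mm high. Origin: centre of its underside.
- jar: bystander: white jar, 60 mm in diameter, 80 mm high. Origin: centre of its underside.
- beaker: bystander: glass beaker, 70 mm in diameter, 90 mm high. Origin: centre of its underside.
- gear: bystander: printed grey gear lying flat, 47 mm in diameter, 24 mm high at the hub. Origin: centre of its underside.
- scraper: bystander: flat spatula with a handle, 160 mm long, lying on the bench. Origin: centre of its underside.
Things that resemble listed ones, but are neither listed nor needed, are in the scene too. Leave any green or yellow look-alike of the chock_b alone.

How it is judged:
By the outcome, as a careful person would: the job done as asked, in the order asked, and still so for the second after the job is handed in, with the robot touching nothing.
It also fails if it takes over 72 s, if anything falls off the work surface, if the arm or the gripper's body presses on something with over 40 N, if the wrist force passes 120 N, or if a joint passes its speed limit or range.

ROBOT

A 7-joint arm with a two-finger parallel gripper is mounted at the origin on the work surface. World frame = base frame: x ahead of the robot, y to its left, z up, the work surface at z = 0. Lengths are in m, angles in rad, forces in N, time in s.
With the tool pointing down it reaches from about 0.4 to 0.75 m from the base axis. Payload 19.5 kg.
Tool frame: the origin (TCP) lies on the centre line of the jaws, within the pads' length; the fingertips stand 14 mm ahead of it and the grasp point (between the pads) lies 5 mm behind it (arm.finger_overhang is the distance from the TCP to the fingertips, in m); y points along the fingers, z is the direction in which the jaws open and shut, and the axes are right-handed (so a half turn about y gives the same grasp; the last joint's range is limited). The gripper opens to 85 mm and grips with 20 to 120 N. Pads are 22 mm wide; open, the fingers measure 114 mm over their backs; the gripper's body (76 mm by 85 mm) begins 54 mm behind the grasp point. The pads swing forward as they close: fully open they stand 13 mm farther back than shut.
Start: joints at [1.302, 0.707, -0.028, 1.485, 0.022, 0.951, -0.075], TCP at [0.129, -0.56, 0.245] pointing down, gripper open.
Joint ranges: [-2.71, 2.71], [-0.32, 2.16], [-1.57, 1.52], [0, 2.45], [-1.46, 4.6], [0, 2.02], [-2.83, 2.83]. Speed limits (rad/s): [1.89, 1.89, 2.57, 2.57, 3.01, 3.01, 3.01].

INTERFACE

Orientations are given as a rotation vector (axis times angle).
In Python, from station import arm gives the robot as it stands.
- The arm moves only by the tool apply_moves, never from a script. Its argument "steps" is text: rows parted by semicolons, each of 6 numbers parted by spaces: the shift along the tool's x, y, z in units of 50 mm (1.0 is 50 mm), then the turn, a rotation vector about the tool's x, y, z in units of 6 degrees (1.0 is 6 degrees). A call has 1 to 8 rows; each row is the pose to reach, as a shift and turn from the pose commanded when the call began, along the tool's axes at that moment; what a row does not reach only later rows make up. A row lasts 1/10 s, in which the tool goes at most 50 mm and 8.59 degrees, less where a joint would pass 70% of its speed; a pose out of reach is approached as far as the arm can. A call with a gripper value outside its range is refused whole. "claw" is the gripper command: -1 is fully open, 1 is shut, values between are in proportion, set as the call begins (left out, the last holds). The fingers move at their own pace and stop on an object; "force" is the grip in N (left out, the last holds). Time passes only in rows, so rows that repeat a pose let the fingers close. It gives the time, the measured TCP pose, the force and the opening at its end, in the units of the state.
- arm.read_state(): the state, without advancing time (a new reading comes with each control period).
- arm.camera(name): name is "scene" or "top" or "wrist"; returns a dict with "color" (400x640x3 uint8, red, green, blue), "vfov" (degrees; the focal length in pixels is half the picture's height over the tangent of half this angle, whatever the lens; pixels are square), "cx", "cy" (the principal point, pixels), "dist_coeffs" ([k1, k2, p1, p2, k3] as OpenCV has them; the pictures are not rectified), "cam_to_world" (4x4, takes a point from camera to world coordinates); the wrist camera has in their place "mount" (4x4, takes a point from camera to tool coordinates, whose origin is the TCP and whose axes are the tool frame's). Camera axes: x right, y up, looking along -z (the intrinsics and any distortion apply to the point x, -y, -z); pixel columns grow to the right and rows downward; lengths in m; the calibration is good to about 2 mm. A picture is of the moment at which its call begins: read the wrist's pose just before it. There is no depth.
- arm.close_job(): hands the job in, once; it reports no verdict.
The state is a dict: "clock": time; "joint_positions": joint angles; "qvel": joint speeds; "joint_torque": joint torques, N m; "tool_pos": TCP position; "eef_rot": TCP orientation; "wrist_force": force on the tool from outside, world axes, zero at the start; "ft_torque": the same for the moment, N m; "opening": finger opening in m.
Only numpy, scipy, OpenCV 4.12 (cv2) and the standard library are available. Lean on these libraries where they do the work, as an engineer would, in place of code of your own. Each camera call takes 0.05 s, during which the arm holds its last target.

## Working session

There is one attempt and no reset: what is moved stays moved. The work goes in short steps, Python scripts to look and compute and a tool call to move; the robot and the scene stay as the last step left them, time stands still between calls to the robot, and variables do not carry over. Pictures are saved under pics/ and viewed, and the job is handed in when it is done.

Besides the shell and the picture viewer there is one more tool, called in YAML: its name, and indented under it one key for each argument. apply_moves: Moves the arm, as the interface text tells. Its arguments: {"type":"object","properties":{"steps":{"type":"string"},"claw":{"type":"number"},"force":{"type":"number"}},"required":["steps"]}

```bash
ls; mkdir -p pics
python3 - <<'E'
from station import arm
import cv2, numpy as np
s=arm.read_state(); print(s)
for n in ["scene","top","wrist"]:
    c=arm.camera(n); cv2.imwrite(f"pics/{n}0.png",c["color"][:,:,::-1])
    print(n,{k:(np.round(v,4).tolist() if k!="color" else v.shape) for k,v in c.items()})
E
```

```text
pics
{'clock': 0.0, 'joint_positions': array([ 1.30229954,  0.70710615, -0.0276478 ,  1.48500682,  0.02199822,
        0.95089751, -0.07547639]), 'qvel': array([7.94586650e-06, 2.71032541e-04, 3.02788489e-04, 1.28142249e-03,
       1.10369989e-03, 7.97507719e-04, 7.56552645e-04]), 'joint_torque': array([ 7.13209265e-04, -8.83208442e+01,  1.23509813e+00, -2.36171114e+01,
        1.70536141e-02,  6.48236004e-03,  9.56133817e-06]), 'tool_pos': array([ 0.12924998, -0.56002452,  0.24482352]), 'eef_rot': array([-0.2395203 ,  2.10256859, -2.10022763]), 'wrist_force': array([ 0.33430394,  0.25444875, -0.45343002]), 'ft_torque': array([-0.03094466, -0.05662779,  0.00751974]), 'opening': 0.08521642142700712}
scene {'color': (400, 640, 3), 'vfov': 50.1532, 'cx': 324.5936, 'cy': 194.0106, 'dist_coeffs': [-0.0613, 0.0, 0.0, 0.0, 0.0], 'cam_to_world': [[0.7684, -0.4362, 0.4683, 1.0286], [0.64, 0.5146, -0.5707, -0.6291], [0.0079, 0.7382, 0.6746, 0.7231], [0.0, 0.0, 0.0, 1.0]]}
top {'color': (400, 640, 3), 'vfov': 57.307, 'cx': 314.9396, 'cy': 204.9691, 'dist_coeffs': [-0.0486, 0.0, 0.0, 0.0, 0.0], 'cam_to_world': [[0.0055, 0.9958, -0.091, 0.4833], [-0.9998, 0.0072, 0.0176, -0.0585], [0.0182, 0.0909, 0.9957, 1.0203], [0.0, 0.0, 0.0, 1.0]]}
wrist {'color': (400, 640, 3), 'vfov': 60.1914, 'cx': 317.4645, 'cy': 191.9855, 'dist_coeffs': [-0.0689, 0.0, 0.0, 0.0, 0.0], 'mount': [[0.0005, -0.9639, -0.2662, -0.0664], [0.0013, 0.2662, -0.9639, -0.1284], [1.0, 0.0001, 0.0014, 0.0002], [0.0, 0.0, 0.0, 1.0]]}
```

View pics/scene0.png

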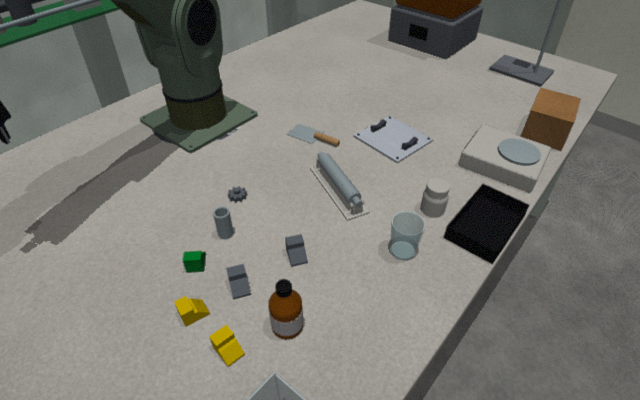

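View pics/top0.png

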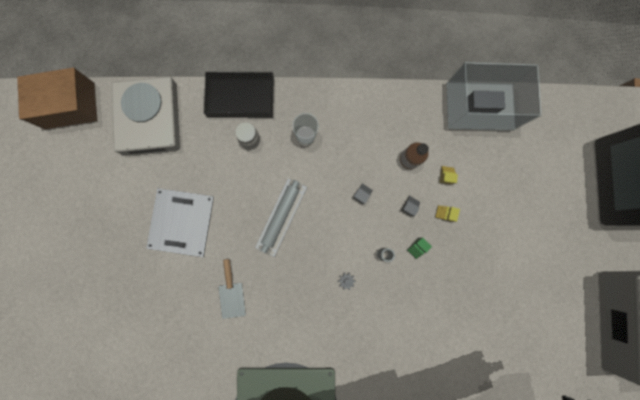

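View pics/wrist0.png

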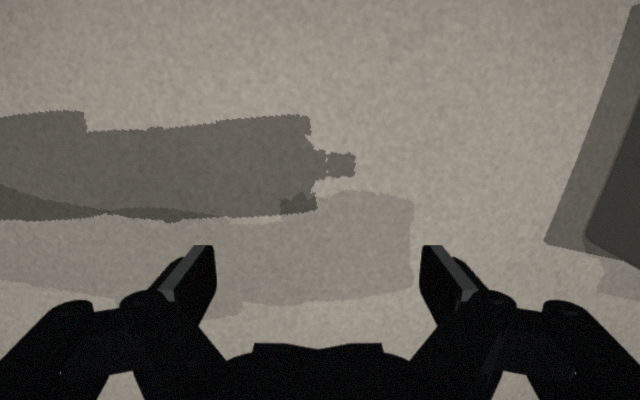

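The chock candidates in the top view are grey (362,194), grey (411,206), yellow (449,175), yellow (448,213) and green (420,247). I choose the two grey ones. For the shaft, the candidates are the roller in the white rack (281,215) and the upright tube (386,255). I choose the one in the rack. The cradle is at (181,222). Next is a close crop to check these.

```bash
cat > h.py <<'E'
import numpy as np, cv2
from station import arm
from scipy.spatial.transform import Rotation as R
def K(c):
    f=200/np.tan(np.radians(c["vfov"])/2); return np.array([[f,0,c["cx"]],[0,f,c["cy"]],[0,0,1.]])
def c2w(c,s=None):
    if "cam_to_world" in c: return np.array(c["cam_to_world"])
    T=np.eye(4); T[:3,:3]=R.from_rotvec(s["eef_rot"]).as_matrix(); T[:3,3]=s["tool_pos"]; return T@np.array(c["mount"])
def ray(c,uv,T):
    p=cv2.undistortPoints(np.array(uv,float).reshape(-1,1,2),K(c),np.array(c["dist_coeffs"],float)).reshape(-1,2)
    d=np.c_[p[:,0],-p[:,1],-np.ones(len(p))]@T[:3,:3].T
    return T[:3,3],d
def onz(c,uv,z,T):
    o,d=ray(c,uv,T); return o+d*((z-o[2])/d[:,2])[:,None]
def proj(c,P,T):
    q=(np.atleast_2d(P)-T[:3,3])@T[:3,:3]; q=q*[1,-1,-1]
    return cv2.projectPoints(q,np.zeros(3),np.zeros(3),K(c),np.array(c["dist_coeffs"],float))[0].reshape(-1,2)
def axes(s):
    return R.from_rotvec(s["eef_rot"]).as_matrix()
E
python3 - <<'E'
import cv2
i=cv2.imread('pics/top0.png'); cv2.imwrite('pics/tc1.png',cv2.resize(i[165:275,140:300],None,fx=5,fy=5,interpolation=cv2.INTER_CUBIC))
cv2.imwrite('pics/tc2.png',cv2.resize(i[150:270,330:470],None,fx=5,fy=5,interpolation=cv2.INTER_CUBIC))
i=cv2.imread('pics/scene0.png'); cv2.imwrite('pics/sc1.png',cv2.resize(i[110:300,180:440],None,fx=3,fy=3,interpolation=cv2.INTER_CUBIC))
E
```

```text
(no output)
```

View pics/tc1.png

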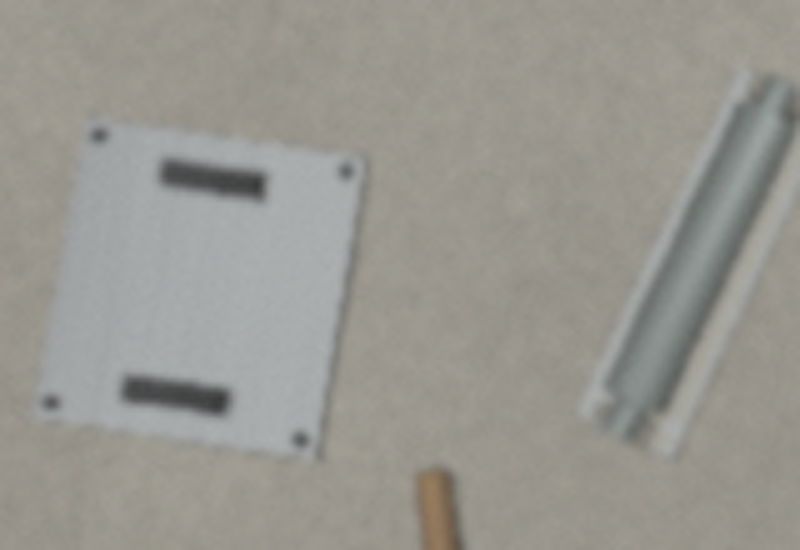

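View pics/tc2.png

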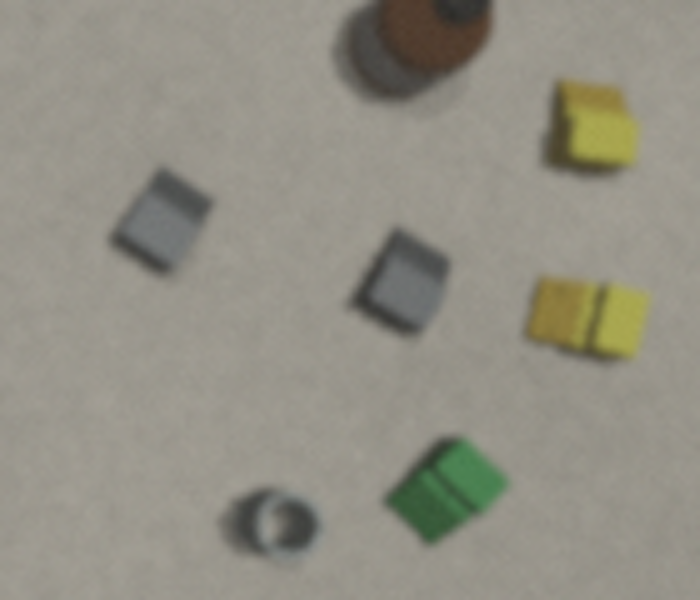

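View pics/sc1.png

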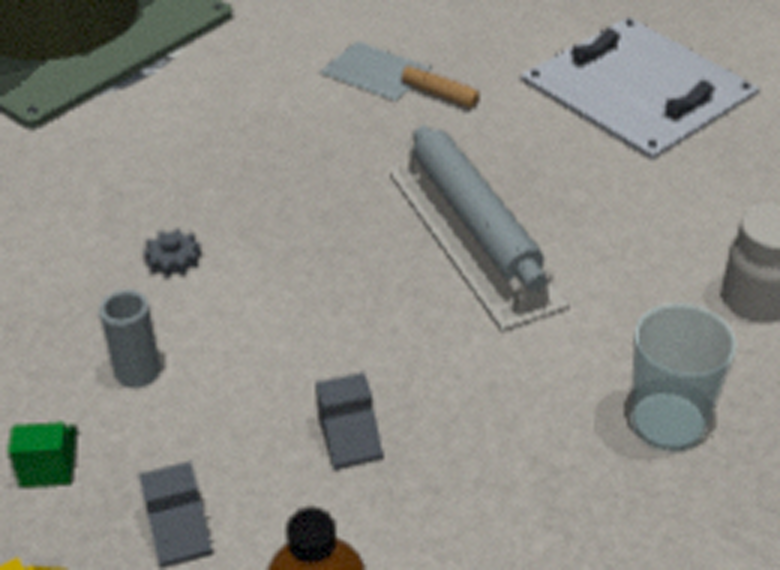

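The crops show the steel shaft in the white rack and the two grey wedges. Both wedges have the light heel top towards the robot and the dark slope away from it. Now I'll measure.

```bash
cat > m1.py <<'E'
from h import *
c=arm.camera("top"); T=c2w(c); im=cv2.cvtColor(c["color"],cv2.COLOR_RGB2HSV)
g=cv2.cvtColor(c["color"],cv2.COLOR_RGB2GRAY)
def blobs(m,roi,amin):
    x0,y0,x1,y1=roi; k=np.zeros_like(m); k[y0:y1,x0:x1]=m[y0:y1,x0:x1]
    n,l,st,ce=cv2.connectedComponentsWithStats(k)
    return [(np.argwhere(l==i)[:,::-1],st[i,4],ce[i]) for i in range(1,n) if st[i,4]>amin]
# samples
for p in [(281,215),(181,222),(183,200),(362,194),(365,188),(363,197),(330,150),(408,215),(300,190),(267,220)]:
    print(p,c["color"][p[1],p[0]],im[p[1],p[0]])
sad=blobs(((g<90)*255).astype(np.uint8),(145,185,215,260),25)
for b in sad:
    w=onz(c,[b[2]],0.024,T)[0]; print("dark",b[1],b[2].round(1),w.round(4))
E
python3 m1.py
```

```text
(281, 215) [143 152 147] [ 73  15 152]
(181, 222) [167 170 172] [102   7 172]
(183, 200) [71 72 72] [90  4 72]
(362, 194) [116 118 119] [100   6 119]
(365, 188) [80 82 80] [60  6 82]
(363, 197) [116 119 119] [ 90   6 119]
(330, 150) [154 150 141] [ 21  22 154]
(408, 215) [87 87 80] [30 21 87]
(300, 190) [153 153 145] [ 30  13 153]
(267, 220) [153 152 146] [ 26  12 153]
dark 64 [182.6 200.5] [0.584  0.2861 0.024 ]
dark 72 [174.8 243.5] [0.4668 0.3032 0.024 ]
```

```bash
cat >> h.py <<'E'
def plan(s,pos,closeang,cmd=None):
    """pos world TCP target, closeang=world angle of jaw axis(tool z); prints shift/turn units from current measured pose"""
    M=axes(s); z=np.array([np.cos(closeang),np.sin(closeang),0]); y=np.array([0,0,-1.]); 
    best=None
    for sg in (1,-1):
        zz=sg*z; D=np.c_[np.cross(y,zz),y,zz]; rv=R.from_matrix(M.T@D).as_rotvec()
        if best is None or np.linalg.norm(rv)<np.linalg.norm(best): best=rv
    d=M.T@(np.array(pos)-s["tool_pos"])/0.05
    return d.round(3), (np.degrees(best)/6).round(3)
E
python3 - <<'E'
from h import *
s=arm.read_state(); print(axes(s).round(3))
c=arm.camera("top"); T=c2w(c)
e=onz(c,[(295,181),(265,251)],0.04,T); print(e, np.linalg.norm(e[0]-e[1])); d=e[0]-e[1]; a=np.arctan2(d[1],d[0]); print(np.degrees(a),e.mean(0))
ch=onz(c,[(362,194),(411,206)],0.04,T); print(ch)
# scene check of shaft ends
cs=arm.camera("scene"); print(proj(cs,e,c2w(cs)))
print(plan(s,[*e.mean(0)[:2],0.25],a+np.pi/2))
E
```

```text
[[-0.974 -0.     0.225]
 [-0.225  0.001 -0.974]
 [ 0.    -1.    -0.001]]
[[ 0.63765009 -0.02156713  0.04      ]
 [ 0.44916852  0.05618335  0.04      ]] 0.20388830607166217
-22.416623074435027 [0.54340931 0.01730811 0.04      ]
[[ 0.60367019 -0.20305938  0.04      ]
 [ 0.57201593 -0.33637192  0.04      ]]
[[360.387822   203.10485832]
 [320.00133943 155.54156851]]
(array([-10.667,  -0.093,  -9.391]), array([6.000e-03, 5.902e+00, 2.000e-03]))
```

apply_moves:
  steps: "-1 0 -1 0 1 0;-2 0 -2 0 2 0;-3 0 -2.6 0 3 0;-3.8 0 -3.4 0 4 0;-4.6 0 -4.2 0 5 0;-5.4 0 -4.9 0 5.9 0;-6.2 0 -5.6 0 5.9 0;-7 0 -6.3 0 5.9 0"
  claw: -1

```text
clock: 1.1
tool_pos: [0.3579, -0.2324, 0.2454]
eef_rot: [-0.398, -2.007, 2.007]
wrist_force: [1.9, -1.3, 0.7]
opening: 0.0856
```

Run:
```python
from h import *
s=arm.read_state(); print(s["clock"],s["tool_pos"],axes(s).round(3))
print(plan(s,[0.5434,0.0173,0.25],np.radians(67.6)))
```

```text
1.1 [ 0.35793931 -0.23238983  0.24542428] [[-0.924  0.    -0.382]
 [ 0.382 -0.    -0.924]
 [-0.    -1.    -0.   ]]
(array([-1.523, -0.091, -6.031]), array([ 0.   , -0.005, -0.003]))
```

apply_moves:
  steps: "-0.3 0 -0.9 0 0 0;-0.5 0 -1.8 0 0 0;-0.7 0 -2.7 0 0 0;-0.9 0 -3.6 0 0 0;-1.1 0 -4.5 0 0 0;-1.3 0 -5.3 0 0 0;-1.5 0 -6 0 0 0;-1.5 0 -6 0 0 0"

```text
clock: 1.9
tool_pos: [0.5424, 0.0189, 0.2446]
eef_rot: [-0.392, -2.012, 2.008]
wrist_force: [-0.7, -0.2, 0.2]
opening: 0.0856
```

Run:
```python
from h import *
s=arm.read_state(); print(s["clock"],s["tool_pos"],axes(s).round(3))
c=arm.camera("wrist"); cv2.imwrite("pics/w1.png",c["color"][:,:,::-1])
```

```text
1.9 [0.54243793 0.01893633 0.24459147] [[-0.927  0.    -0.376]
 [ 0.376  0.002 -0.927]
 [ 0.    -1.    -0.002]]
```

View pics/w1.png

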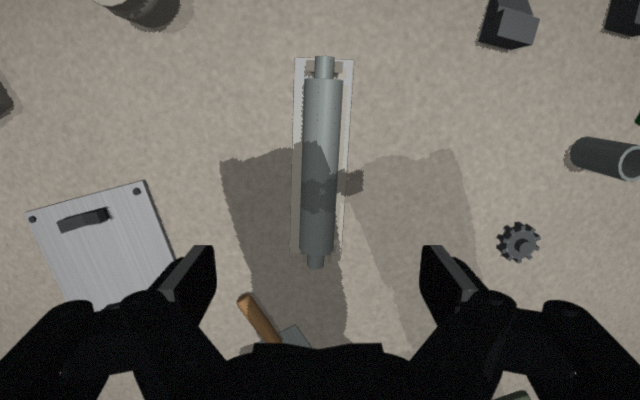

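Run:
```python
import cv2
i=cv2.imread('pics/w1.png'); cv2.imwrite('pics/w1c.png',cv2.resize(i[45:280,270:370],None,fx=2.5,fy=2.5,interpolation=cv2.INTER_CUBIC))
cv2.imwrite('pics/w1d.png',cv2.resize(i[45:100,290:360],None,fx=10,fy=10,interpolation=cv2.INTER_CUBIC))
cv2.imwrite('pics/w1e.png',cv2.resize(i[225:275,285:355],None,fx=10,fy=10,interpolation=cv2.INTER_CUBIC))
```

```text
(no output)
```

View pics/w1d.png

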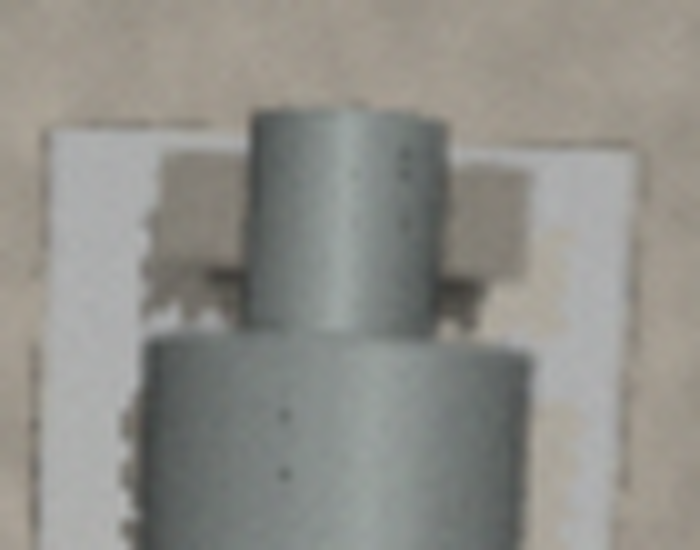

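View pics/w1e.png

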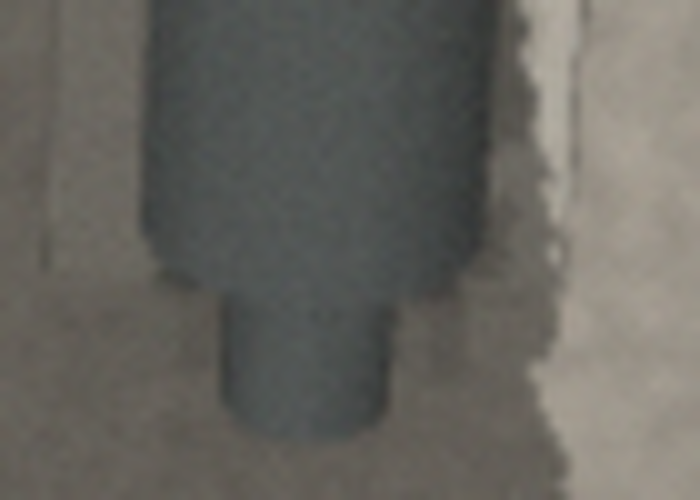

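Run:
```python
from h import *
s=arm.read_state(); c=arm.camera("wrist"); T=c2w(c,s)
b=onz(c,[(323.7,78.3),(316.2,254.5)],0.058,T); j=onz(c,[(324.8,55.6),(315.5,269)],0.049,T)
for e in (b,j):
    d=e[0]-e[1]; print(e.round(4),np.linalg.norm(d),np.degrees(np.arctan2(d[1],d[0])),e.mean(0))
a=onz(c,[(304.5,80),(343,80),(299.2,246),(334,246)],0.04,T); print(a.round(4))
m=(a[0]+a[1])/2,(a[2]+a[3])/2; d=m[0]-m[1]; print(m,np.degrees(np.arctan2(d[1],d[0])))
```

```text
[[ 0.6154 -0.0202  0.058 ]
 [ 0.4624  0.0497  0.058 ]] 0.16821650776769753 -24.552452947476514 [0.53890456 0.01478325 0.058     ]
[[ 0.6334 -0.0287  0.049 ]
 [ 0.4433  0.0584  0.049 ]] 0.20914260698262668 -24.608866843100902 [0.53837256 0.01486555 0.049     ]
[[ 0.6215 -0.0038  0.04  ]
 [ 0.608  -0.0368  0.04  ]
 [ 0.4702  0.0659  0.04  ]
 [ 0.4564  0.0321  0.04  ]]
(array([ 0.61472306, -0.02025858,  0.04      ]), array([0.46327017, 0.04901454, 0.04      ])) -24.57891013395834
```

Run:
```python
from h import *
s=arm.read_state()
print(plan(s,[0.505,0.300,0.25],np.radians(81.7)))
```

```text
(array([ 2.829, -0.101, -5.005]), array([-0.004, -2.343,  0.005]))
```

apply_moves:
  steps: "0.5 0 -0.8 0 -0.5 0;1 0 -1.6 0 -1 0;1.5 0 -2.4 0 -1.5 0;2 0 -3.2 0 -2 0;2.4 0 -4.1 0 -2.3 0;2.8 0 -5 0 -2.3 0;2.8 0 -5 0 -2.3 0;2.8 0 -5 0 -2.3 0"

```text
clock: 2.8
tool_pos: [0.5065, 0.2985, 0.2452]
eef_rot: [-0.161, -2.143, 2.144]
wrist_force: [1.0, -0.5, 0.7]
opening: 0.0853
```

Run:
```python
from h import *
s=arm.read_state(); print(s["clock"],s["tool_pos"],axes(s).round(3))
c=arm.camera("wrist"); cv2.imwrite("pics/w2.png",c["color"][:,:,::-1])
i=c["color"][:,:,::-1]; cv2.imwrite('pics/w2c.png',cv2.resize(i[30:250,220:420],None,fx=2.7,fy=2.7,interpolation=cv2.INTER_CUBIC))
```

```text
2.8 [0.50653481 0.29852459 0.24523206] [[-0.989 -0.    -0.15 ]
 [ 0.15  -0.001 -0.989]
 [ 0.    -1.     0.001]]
```

View pics/w2.png

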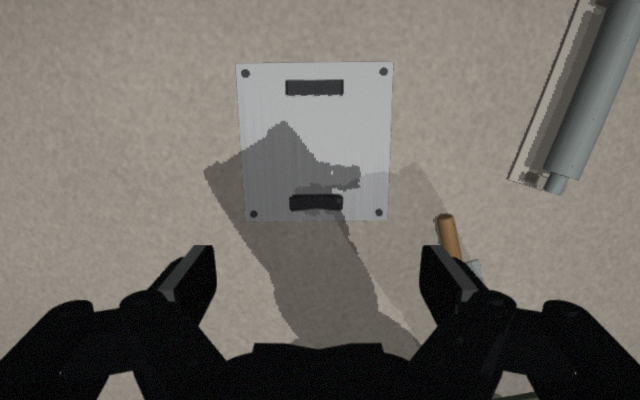

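View pics/w2c.png

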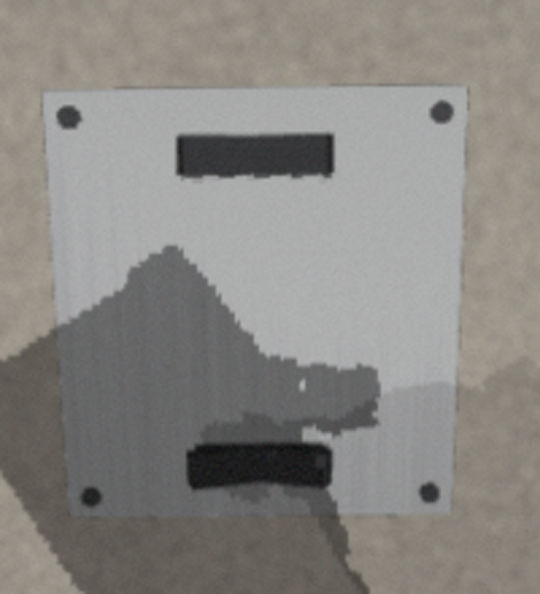

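Run:
```python
from h import *
s=arm.read_state(); c=arm.camera("wrist"); T=c2w(c,s)
def rep(px,z,n):
    uv=np.array(px)/2.7+[220,30]-0.3; w=onz(c,uv,z,T)
    tl,tr,bl,br=w; a=(tl+tr-bl-br)/2; b=(tl+bl-tr-br)/2
    print(n,w.mean(0).round(4),"lens",np.linalg.norm(tl-bl).round(4),np.linalg.norm(tr-br).round(4),np.linalg.norm(tl-tr).round(4),np.linalg.norm(bl-br).round(4),"ang",np.degrees(np.arctan2(a[1],a[0])).round(2),(np.degrees(np.arctan2(b[1],b[0]))-90).round(2))
rep([(43,92),(467,87),(72,515),(450,515)],0.008,"bed")
rep([(68,117),(441,111),(91,496),(429,492)],0.008,"screws")
# saddle top outer corners z=.026: far edge far saddle, near edge near saddle
rep([(177,136),(334,134),(189,488),(330,488)],0.026,"sad")
```

```text
bed [0.5234 0.2972 0.008 ] lens 0.1678 0.1694 0.1585 0.1581 ang -7.98 -8.41
screws [0.5236 0.2975 0.008 ] lens 0.1502 0.1506 0.1401 0.1404 ang -7.99 -7.93
sad [0.5236 0.2973 0.026 ] lens 0.1326 0.1333 0.0562 0.0555 ang -8.17 -8.37
```

Run:
```python
from h import *
s=arm.read_state()
print(plan(s,[0.5386,0.0148,0.12],np.radians(65.4)))
```

```text
(array([-1.48 ,  2.515,  5.487]), array([-0.005,  2.644, -0.004]))
```

apply_moves:
  steps: "-0.3 0.2 0.8 0 0.5 0;-0.5 0.4 1.6 0 1 0;-0.7 0.6 2.4 0 1.5 0;-0.9 1 3.2 0 2 0;-1.2 1.4 4.1 0 2.64 0;-1.4 1.8 4.9 0 2.64 0;-1.48 2.2 5.49 0 2.64 0;-1.48 2.5 5.49 0 2.64 0"

```text
clock: 3.7
tool_pos: [0.5381, 0.0102, 0.1199]
eef_rot: [-0.438, -1.979, 1.984]
wrist_force: [0.1, 1.0, 0.2]
opening: 0.0854
```

Run:
```python
from h import *
s=arm.read_state(); print(s["clock"],s["tool_pos"],s["qvel"].round(3))
print(plan(s,[0.5386,0.0148,0.035],np.radians(65.4)))
```

```text
3.7 [0.53812718 0.01024338 0.11986599] [-0.012  0.233 -0.147  0.087 -0.088 -0.333  0.015]
(array([ 0.031,  1.697, -0.09 ]), array([-0.021, -0.049, -0.008]))
```

apply_moves:
  steps: "0 0.4 0 0 0 0;0 0.8 0 0 0 0;0 1.2 0 0 0 0;0 1.5 0 0 0 0;0 1.7 0 0 0 0;0 1.7 0 0 0 0"

```text
clock: 4.3
tool_pos: [0.5382, 0.0156, 0.0348]
eef_rot: [-0.43, -1.984, 1.985]
wrist_force: [-0.3, -0.1, -0.5]
opening: 0.0857
```

Run:
```python
from h import *
s=arm.read_state(); print(s["clock"],s["tool_pos"],s["wrist_force"])
c=arm.camera("wrist"); cv2.imwrite("pics/w3.png",c["color"][:,:,::-1])
print(plan(s,[0.5386,0.0148,0.035],np.radians(65.4)))
```

```text
4.3 [0.53819891 0.01560362 0.0347621 ] [-0.28525377 -0.07300114 -0.50723134]
(array([-0.014, -0.005,  0.011]), array([-0.007,  0.012,  0.01 ]))
```

View pics/w3.png

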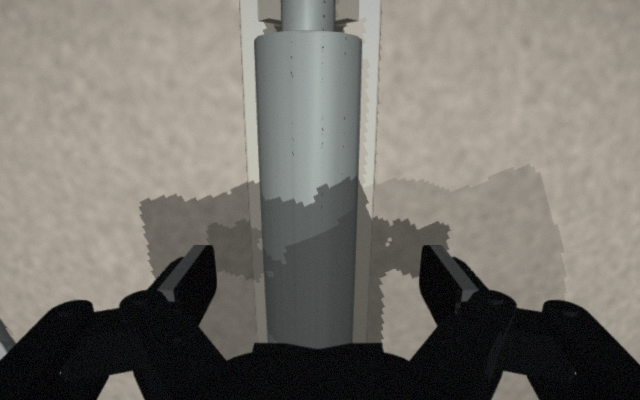

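Run:
```python
from h import *
s=arm.read_state(); c=arm.camera("wrist"); T=c2w(c,s)
a=onz(c,[(255,45),(361.5,45),(262,230),(356.5,230)],0.04,T); M=axes(s)
m=[(a[0]+a[1])/2,(a[2]+a[3])/2]; d=m[0]-m[1]; print(np.linalg.norm(a[0]-a[1]),np.linalg.norm(a[2]-a[3]),np.degrees(np.arctan2(d[1],d[0])))
print((np.array(m)-s["tool_pos"])@M)
```

```text
0.035972591577167895 0.036413101230613205 -24.5813307838456
[[-0.08391024 -0.00452138 -0.00257467]
 [-0.0171975  -0.00450578 -0.00266057]]
```

apply_moves:
  steps: "0 0 -0.05 0 0 0;0 0 -0.05 0 0 0"

```text
clock: 4.6
tool_pos: [0.5401, 0.0192, 0.036]
eef_rot: [-0.431, -1.987, 1.986]
wrist_force: [-0.0, 0.4, 0.3]
opening: 0.0854
```

apply_moves:
  steps: "0 0 0 0 0 0;0 0 0 0 0 0;0 0 0 0 0 0;0 0 0 0 0 0;0 0 0 0 0 0;0 0 0 0 0 0;0 0 0 0 0 0;0 0 0 0 0 0"
  claw: 1
  force: 40

```text
clock: 5.4
tool_pos: [0.5397, 0.0186, 0.0355]
eef_rot: [-0.43, -1.985, 1.986]
wrist_force: [-1.3, -1.5, 5.5]
opening: 0.0353
```

Run:
```python
from h import *
s=arm.read_state(); print(s["clock"],s["tool_pos"],s["wrist_force"],s["opening"])
c=arm.camera("wrist"); cv2.imwrite("pics/w4.png",c["color"][:,:,::-1]);i=c["color"][:,:,::-1]
cv2.imwrite('pics/w4c.png',cv2.resize(i[0:280,220:420],None,fx=2.1,fy=2.1,interpolation=cv2.INTER_CUBIC))
```

```text
5.4 [0.53966761 0.01863433 0.03545848] [-1.27995741 -1.46724664  5.47217526] 0.03526143577627878
```

View pics/w4.png

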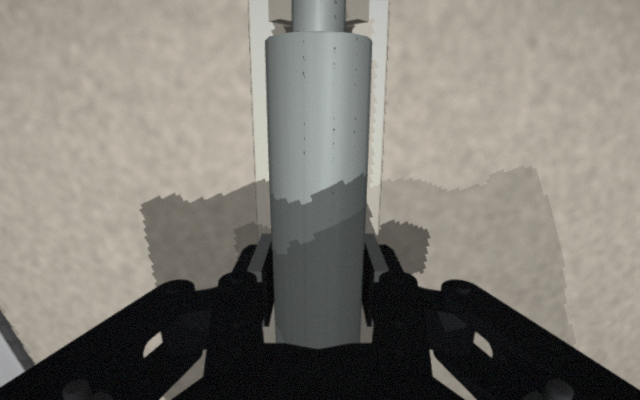

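Run:
```python
from h import *
s=arm.read_state(); c=arm.camera("wrist"); T=c2w(c,s); M=axes(s)
a=onz(c,[(319,32.5)],0.058,T); print((a-s["tool_pos"])@M)
a=onz(c,[(266,45),(372,45),(273,230),(365,230)],0.04,T);q=(a-s["tool_pos"])@M;print(((q[0]+q[1])/2).round(4),((q[2]+q[3])/2).round(4))
```

```text
[[-0.0847484  -0.02252271  0.00100717]]
[-0.0839 -0.0045  0.0011] [-0.0172 -0.0045  0.0011]
```

apply_moves:
  steps: "0 -0.1 0 0 0 0;0 -0.3 0 0 0 0;0 -0.6 0 0 0 0;0 -1 0 0 0 0;0 -1.4 0 0 0 0;0 -1.8 0 0 0 0;0 -2 0 0 0 0;0 -2 0 0 0 0"

```text
clock: 6.3
tool_pos: [0.5401, 0.019, 0.1365]
eef_rot: [-0.432, -1.987, 1.986]
wrist_force: [0.3, -0.0, -4.9]
opening: 0.0351
```

Run:
```python
from h import *
s=arm.read_state(); print(s["clock"],s["tool_pos"],s["wrist_force"],s["ft_torque"],s["opening"])
print(plan(s,[0.5235,0.2973,0.13],np.radians(81.9)))
```

```text
6.3 [0.54013967 0.01896885 0.13648188] [ 0.3370882  -0.03118726 -4.87804948] [-0.00477171  0.01048391 -0.01522359] 0.0351046221143012
(array([ 2.606,  0.131, -4.93 ]), array([ 0.008, -2.722, -0.016]))
```

apply_moves:
  steps: "0.3 0 -0.5 0 -0.4 0;0.7 0 -1.2 0 -0.9 0;1.1 0 -2 0 -1.4 0;1.5 0 -2.8 0 -1.9 0;1.9 0 -3.6 0 -2.4 0;2.3 0 -4.3 0 -2.72 0;2.6 0 -4.93 0 -2.72 0;2.6 0 -4.93 0 -2.72 0"

```text
clock: 7.1
tool_pos: [0.5215, 0.3023, 0.1338]
eef_rot: [-0.144, -2.152, 2.148]
wrist_force: [-0.3, -1.3, -4.4]
opening: 0.0348
```

apply_moves:
  steps: "0 0.3 0 0 0 0;0 0.6 0 0 0 0;0 0.8 0 0 0 0;0 0.8 0 0 0 0"

```text
clock: 7.5
tool_pos: [0.5227, 0.2966, 0.0936]
eef_rot: [-0.15, -2.145, 2.148]
wrist_force: [0.6, 0.4, -4.1]
opening: 0.0348
```

Run:
```python
from h import *
s=arm.read_state(); print(s["clock"],s["tool_pos"],s["wrist_force"],s["opening"])
print(plan(s,[0.5235,0.2973,0.031],np.radians(81.9)))
c=arm.camera("wrist"); cv2.imwrite("pics/w5.png",c["color"][:,:,::-1])
c=arm.camera("scene"); i=c["color"][:,:,::-1]; cv2.imwrite("pics/s5.png",cv2.resize(i[60:220,280:480],None,fx=4,fy=3.7))
```

```text
7.5 [0.52268968 0.29660785 0.09361379] [ 0.61246641  0.387226   -4.06768584] 0.03477796123086638
(array([-0.017,  1.252, -0.018]), array([-0.015, -0.006,  0.022]))
```

View pics/w5.png

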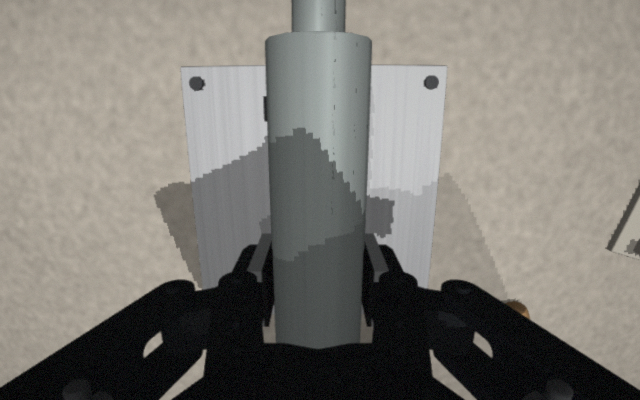

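View pics/s5.png

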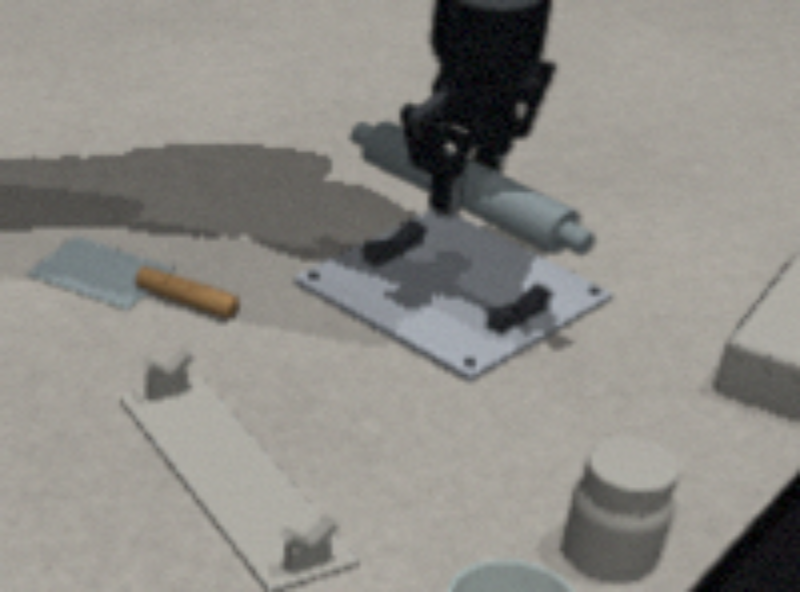

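Run:
```python
from h import *
s=arm.read_state(); c=arm.camera("wrist"); T=c2w(c,s); M=axes(s)
g=cv2.cvtColor(c["color"],cv2.COLOR_RGB2GRAY).astype(float)
# screws centroid
for x0,x1 in ((186,208),(420,442)):
    w=np.clip(110-g[70:96,x0:x1],0,None); yy,xx=np.mgrid[70:96,x0:x1]; print((xx*w).sum()/w.sum(),(yy*w).sum()/w.sum())
a=onz(c,[(197,83),(431,82)],0.008,T); q=(a-s["tool_pos"])@M; print(q.round(4),q.mean(0).round(4))
a=onz(c,[(181,67),(446,66)],0.008,T); q=(a-s["tool_pos"])@M; print(q.round(4),q.mean(0).round(4))
g2=g[100:180:10]; 
for r in (80,100,120,250,265): print(r, [int(v) for v in g[r,175:215:2]],[int(v) for v in g[r,420:452:2]])
```

```text
198.9445790919373 84.85587332363872
430.3054949414799 83.67942868478477
[[-0.0754  0.0873 -0.0728]
 [-0.0758  0.0873  0.0688]] [-0.0756  0.0873 -0.002 ]
[[-0.0849  0.0873 -0.0818]
 [-0.0852  0.0873  0.0773]] [-0.085   0.0873 -0.0023]
80 [175, 175, 177, 177, 168, 181, 183, 184, 178, 92, 71, 69, 71, 64, 97, 177, 185, 185, 183, 182] [193, 193, 166, 69, 75, 73, 76, 74, 82, 184, 196, 194, 194, 169, 176, 176]
100 [164, 168, 170, 171, 172, 163, 178, 185, 184, 179, 182, 182, 185, 184, 185, 185, 185, 184, 183, 184] [191, 194, 194, 194, 195, 193, 194, 192, 195, 194, 194, 194, 169, 167, 172, 173]
120 [169, 172, 170, 170, 171, 171, 168, 181, 182, 181, 178, 182, 184, 186, 186, 184, 188, 185, 183, 181] [197, 193, 199, 197, 198, 192, 195, 198, 194, 195, 194, 185, 170, 171, 173, 176]
250 [166, 165, 167, 152, 108, 106, 109, 108, 109, 111, 110, 106, 104, 115, 117, 111, 109, 118, 118, 115] [162, 161, 165, 162, 165, 161, 152, 150, 146, 150, 155, 152, 149, 149, 149, 151]
265 [163, 162, 168, 169, 168, 171, 167, 115, 112, 109, 108, 105, 106, 104, 114, 114, 111, 108, 116, 114] [157, 159, 161, 162, 163, 140, 158, 156, 156, 156, 153, 158, 158, 155, 157, 152]
```

apply_moves:
  steps: "0 0.3 -0.03 0 0 0;0 0.6 -0.06 0 0 0;0 0.85 -0.06 0 0 0;0 0.95 -0.06 0 0 0;0 0.95 -0.06 0 0 0"

```text
clock: 8.15
tool_pos: [0.5235, 0.2997, 0.0469]
eef_rot: [-0.151, -2.146, 2.148]
wrist_force: [-1.2, -0.3, -4.0]
opening: 0.0348
```

Run:
```python
from h import *
s=arm.read_state(); print(s["clock"],s["tool_pos"],s["wrist_force"],s["opening"])
c=arm.camera("wrist"); i=c["color"][:,:,::-1];cv2.imwrite("pics/w6.png",i)
t=arm.camera("top");i=t["color"][:,:,::-1]; cv2.imwrite("pics/t6.png",cv2.resize(i[165:275,140:240],None,fx=5,fy=5,interpolation=cv2.INTER_CUBIC))
T=c2w(c,s); M=axes(s)
for r in (50,60,70,80,100,120,200):
    g=cv2.cvtColor(c["color"],cv2.COLOR_RGB2GRAY); print(r,[int(v) for v in g[r,250:280:2]],[int(v) for v in g[r,360:390:2]])
```

```text
8.15 [0.52350821 0.2997399  0.04685059] [-1.23415255 -0.32506076 -4.01374797] 0.034802780099932394
50 [165, 166, 169, 168, 170, 167, 164, 146, 77, 89, 100, 102, 106, 111, 118] [122, 116, 113, 111, 105, 87, 155, 170, 169, 164, 163, 165, 163, 162, 162]
60 [188, 191, 189, 186, 177, 184, 180, 170, 82, 88, 99, 104, 110, 114, 117] [125, 121, 114, 113, 102, 89, 178, 181, 181, 187, 192, 198, 195, 193, 193]
70 [191, 188, 191, 187, 184, 184, 185, 181, 94, 84, 102, 105, 110, 115, 120] [121, 122, 117, 111, 100, 95, 186, 183, 184, 188, 196, 196, 197, 192, 193]
80 [190, 190, 190, 187, 186, 186, 185, 180, 105, 84, 97, 105, 111, 113, 121] [125, 120, 114, 112, 96, 110, 178, 185, 186, 191, 195, 197, 196, 196, 194]
100 [190, 190, 143, 37, 56, 68, 69, 69, 71, 80, 98, 101, 109, 114, 121] [124, 117, 114, 108, 92, 68, 64, 64, 67, 67, 66, 51, 58, 168, 191]
120 [190, 190, 186, 64, 43, 68, 68, 67, 70, 76, 96, 105, 108, 112, 118] [124, 120, 114, 105, 80, 59, 60, 66, 65, 67, 63, 39, 109, 194, 194]
200 [118, 118, 117, 120, 119, 118, 115, 121, 120, 119, 77, 76, 81, 84, 83] [113, 111, 74, 131, 177, 180, 180, 187, 184, 177, 172, 171, 169, 172, 174]
```

View pics/w6.png

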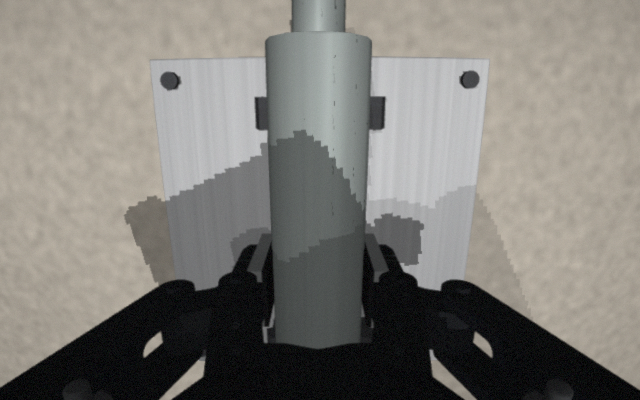

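View pics/t6.png

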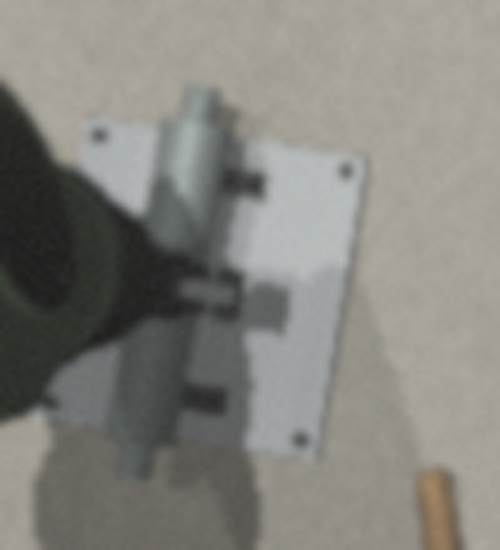

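Run:
```python
from h import *
s=arm.read_state(); c=arm.camera("wrist"); T=c2w(c,s); M=axes(s)
g=cv2.cvtColor(c["color"],cv2.COLOR_RGB2GRAY)
print([int(v) for v in g[90:140,260]]);print([int(v) for v in g[90:140,378]])
L=lambda uv,z:((onz(c,uv,z,T)-s["tool_pos"])@M).round(4)
print(s["tool_pos"],L([(260,96.5),(378,96.5),(260,113),(378,113)],0.026))
print(L([(150,60),(489,59)],.008), L([(170,81),(470,79)],.008))
print(L([(319,33)],s["tool_pos"][2]+.023))
```

```text
[188, 184, 188, 184, 183, 188, 188, 179, 110, 70, 62, 60, 61, 63, 64, 61, 63, 62, 58, 61, 57, 56, 59, 64, 58, 56, 54, 55, 54, 54, 53, 49, 51, 48, 48, 51, 48, 45, 47, 53, 105, 166, 187, 189, 188, 189, 188, 191, 190, 186]
[192, 191, 191, 193, 191, 194, 188, 127, 80, 67, 66, 66, 67, 64, 63, 67, 67, 65, 62, 66, 62, 66, 66, 63, 66, 63, 63, 66, 67, 66, 64, 68, 68, 64, 71, 66, 64, 66, 66, 73, 114, 170, 176, 182, 197, 197, 198, 200, 196, 198]
[0.52400617 0.29999292 0.04803083] [[-0.0669  0.0221 -0.024 ]
 [-0.0668  0.022   0.0259]
 [-0.06    0.022  -0.0243]
 [-0.06    0.022   0.0262]]
[[-0.0844  0.0401 -0.0785]
 [-0.0848  0.04    0.0809]] [[-0.0746  0.0401 -0.0697]
 [-0.0755  0.04    0.0725]]
[[-0.0844 -0.023   0.0008]]
```

apply_moves:
  steps: "0 0.08 0 0 0 0;0 0.16 0 0 0 0;0 0.22 0 0 0 0;0 0.26 0 0 0 0;0 0.28 0 0 0 0;0 0.28 0 0 0 0"

```text
clock: 8.9
tool_pos: [0.5238, 0.3, 0.0337]
eef_rot: [-0.152, -2.148, 2.148]
wrist_force: [0.4, -0.1, -4.3]
opening: 0.0349
```

apply_moves:
  steps: "0 0.02 0 0 0 0;0 0.02 0 0 0 0"

```text
clock: 9.1
tool_pos: [0.5238, 0.3, 0.0328]
eef_rot: [-0.153, -2.148, 2.148]
wrist_force: [-0.6, 0.1, -4.7]
opening: 0.0348
```

apply_moves:
  steps: "0 0.015 0 0 0 0;0 0.02 0 0 0 0;0 0.02 0 0 0 0"

```text
clock: 9.4
tool_pos: [0.5239, 0.3001, 0.0322]
eef_rot: [-0.153, -2.148, 2.148]
wrist_force: [-1.9, -0.6, 4.3]
opening: 0.0347
```

apply_moves:
  steps: "0 0.01 0 0 0 0;0 0.01 0 0 0 0"

```text
clock: 9.6
tool_pos: [0.524, 0.3001, 0.0321]
eef_rot: [-0.153, -2.149, 2.147]
wrist_force: [-4.2, -2.6, 12.7]
opening: 0.0348
```

apply_moves:
  steps: "0 -0.01 0 0 0 0;0 -0.01 0 0 0 0"

```text
clock: 9.8
tool_pos: [0.5239, 0.3001, 0.0322]
eef_rot: [-0.153, -2.148, 2.148]
wrist_force: [-2.5, -1.2, 8.0]
opening: 0.0347
```

apply_moves:
  steps: "0 0 0 0 0 0;0 0 0 0 0 0;0 0 0 0 0 0;0 0 0 0 0 0"
  claw: 0

```text
clock: 10.2
tool_pos: [0.5238, 0.3, 0.0318]
eef_rot: [-0.153, -2.148, 2.148]
wrist_force: [-0.4, -0.1, -0.4]
opening: 0.0427
```

Run:
```python
from h import *
s=arm.read_state(); print(s["clock"],s["tool_pos"],s["wrist_force"],s["opening"])
c=arm.camera("wrist"); i=c["color"][:,:,::-1];cv2.imwrite("pics/w7.png",i)
```

```text
10.2 [0.52384389 0.30004268 0.03178102] [-0.36932559 -0.06178938 -0.38400579] 0.04265306394406863
```

View pics/w7.png

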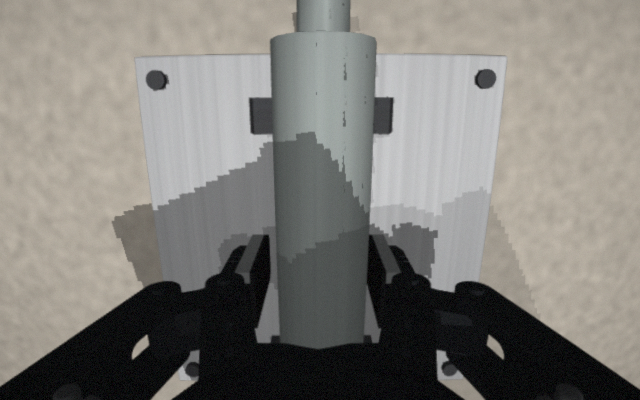

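apply_moves:
  steps: "0 0 0 0 0 0;0 0 0 0 0 0;0 0 0 0 0 0;0 0 0 0 0 0;0 0 0 0 0 0"
  claw: -1

```text
clock: 10.75
tool_pos: [0.5238, 0.3, 0.0319]
eef_rot: [-0.153, -2.148, 2.148]
wrist_force: [0.2, -0.3, 0.6]
opening: 0.0856
```

apply_moves:
  steps: "0 -0.3 0 0 0 0;0 -0.9 0 0 0 0;0 -1.7 0 0 0 0;0 -2.5 0 0 0 0;0 -3.3 0 0 0 0;0 -4 0 0 0 0;0 -4 0 0 0 0"

```text
clock: 11.45
tool_pos: [0.5251, 0.3004, 0.2374]
eef_rot: [-0.159, -2.155, 2.146]
wrist_force: [-0.3, -0.0, -1.3]
opening: 0.0855
```

Run:
```python
from h import *
s=arm.read_state(); print(s["clock"],s["tool_pos"],s["wrist_force"],s["opening"])
c=arm.camera("wrist"); i=c["color"][:,:,::-1];cv2.imwrite("pics/w8.png",i);cv2.imwrite('pics/w8c.png',cv2.resize(i[0:280,220:420],None,fx=2.1,fy=2.1,interpolation=cv2.INTER_CUBIC))
```

```text
11.45 [0.52505566 0.30035357 0.23737019] [-0.3289814  -0.03547763 -1.26249063] 0.08549204608252138
```

View pics/w8.png

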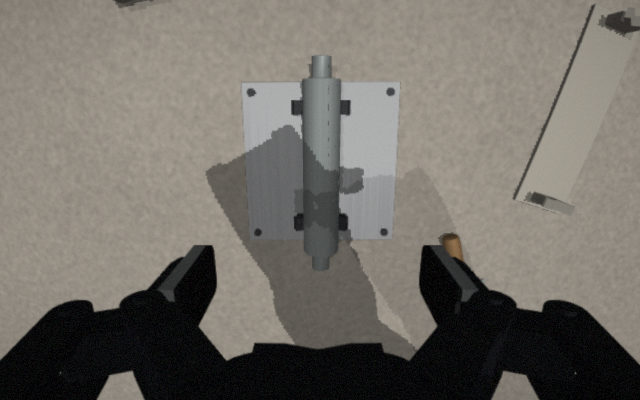

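Run:
```python
import cv2
i=cv2.imread('pics/w8.png'); cv2.imwrite('pics/w8c.png',cv2.resize(i[40:280,230:410],None,fx=4.4,fy=2.45,interpolation=cv2.INTER_CUBIC))
```

```text
(no output)
```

View pics/w8c.png

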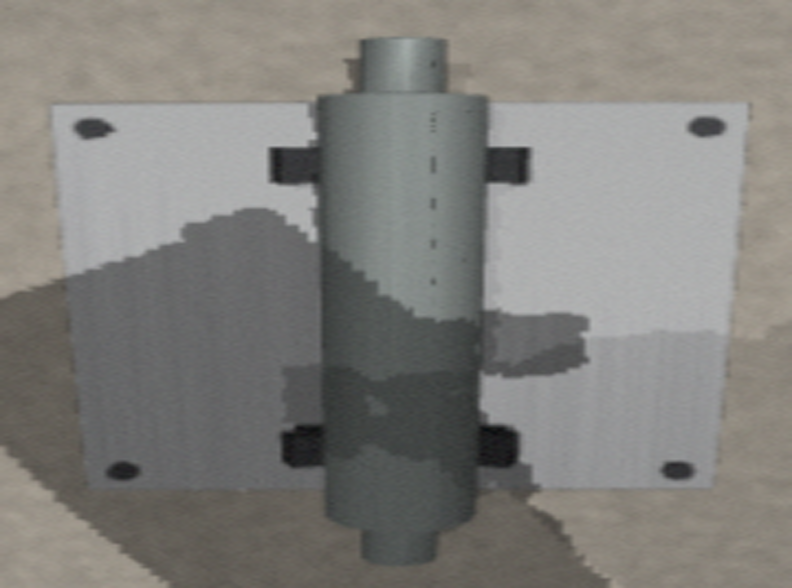

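```bash
cat > cr.py <<'E'
from h import *
s=arm.read_state(); c=arm.camera("wrist"); T=c2w(c,s); M=axes(s)
def U(p,z): 
    uv=np.array(p,float)/[4.4,2.45]+[230,40]-0.3
    return onz(c,uv,z,T)
sc=U([(94,128),(706,127),(123,470),(678,470)],.008); b=U([(404,94),(401,527)],.054); j=U([(405,38),(400,565)],.045)
e=U([(319,130),(488,130),(326,500),(476,500)],.036)
ctr=sc.mean(0); ax=(sc[0]+sc[1]-sc[2]-sc[3]); ax/=np.linalg.norm(ax); n=np.array([-ax[1],ax[0],0])
print("bed ctr",ctr,"ang",np.degrees(np.arctan2(ax[1],ax[0])))
for nm,p in (("body",b.mean(0)),("jour",j.mean(0)),("edge far",(e[0]+e[1])/2),("edge near",(e[2]+e[3])/2)):
    print(nm,p.round(4),"axial",((p-ctr)@ax).round(4),"lat",((p-ctr)@n).round(4))
E
python3 cr.py
```

```text
bed ctr [0.52211018 0.2977534  0.008     ] ang -7.975107630372133
body [0.5243 0.2972 0.054 ] axial 0.0022 lat -0.0003
jour [0.5233 0.2973 0.045 ] axial 0.0012 lat -0.0003
edge far [0.5942 0.287  0.036 ] axial 0.0728 lat -0.0006
edge near [0.4462 0.3084 0.036 ] axial -0.0767 lat 0.0
```

```bash
cat >> cr.py <<'E'
sd=U([(294,148),(508,148),(300,466),(500,466)],.0255)
f=(sd[0]+sd[1])/2; q=(sd[2]+sd[3])/2
print("sad len",np.linalg.norm(f-q),"ctr axial",((f+q)/2-ctr)@ax,"over far",(b[0]-f)@ax,"near",(q-b[1])@ax,"body",np.linalg.norm(b[0]-b[1]),np.linalg.norm(j[0]-j[1]))
E
python3 cr.py
python3 - <<'E'
import sys; sys.path.insert(0,'.')
from h import *
c=arm.camera("top"); T=c2w(c); i=c["color"][:,:,::-1]
cv2.imwrite('pics/t9.png',cv2.resize(i[150:275,330:470],None,fx=5,fy=4.5,interpolation=cv2.INTER_CUBIC))
s=arm.read_state()
# chock hover
print(plan(s,[0.57,-0.21,0.25],np.radians(60)))
E
```

```text
bed ctr [0.52136842 0.29729121 0.008     ] ang -7.970010301958028
body [0.5236 0.2968 0.054 ] axial 0.0023 lat -0.0002
jour [0.5226 0.2969 0.045 ] axial 0.0013 lat -0.0002
edge far [0.5932 0.2867 0.036 ] axial 0.0726 lat -0.0006
edge near [0.4459 0.3079 0.036 ] axial -0.0762 lat 0.0001
sad len 0.13117478432025043 ctr axial 0.00038753255743311546 over far 0.018559465400626377 near 0.014704383275094714 body 0.16443969663139704 0.2057519350938599
(array([-2.363, -0.367,  9.963]), array([-0.006,  3.645,  0.007]))
```

View pics/t9.png

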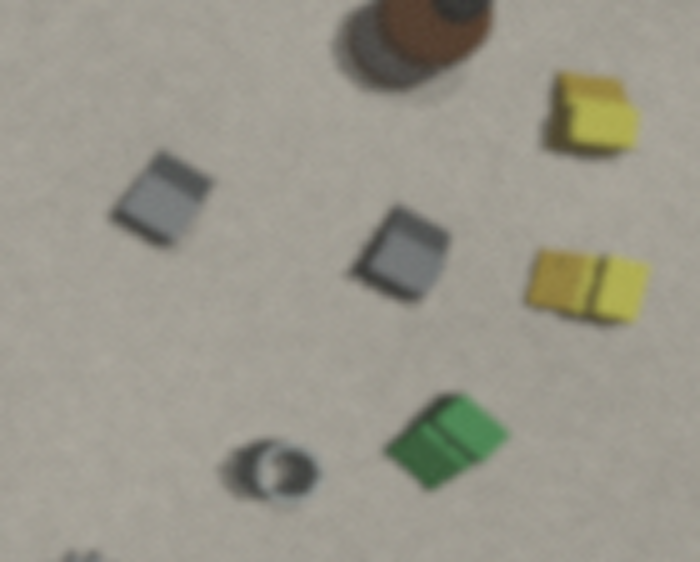

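Run:
```python
from h import *
s=arm.read_state(); print(s["joint_positions"].round(3),s["tool_pos"],axes(s).round(3)[:,2]); print([x for x in dir(arm) if x[0]!='_'])
```

```text
[-0.709  0.787  0.293  1.398 -0.247  0.993 -2.076] [0.52345195 0.29985673 0.23155538] [-0.141 -0.99   0.   ]
['IKError', 'camera', 'close_job', 'finger_overhang', 'read_state']
```

Run:
```python
from h import *
s=arm.read_state()
print(plan(s,[0.585,-0.20,0.24],np.radians(55)))
```

```text
(array([-2.632, -0.167,  9.723]), array([-0.006,  4.478,  0.007]))
```

apply_moves:
  steps: "-0.3 0 0.8 0 0.6 0;-0.6 0 1.7 0 1.2 0;-0.9 0 2.6 0 1.8 0;-1.1 0 3.5 0 2.4 0;-1.3 0 4.4 0 3 0;-1.5 0 5.3 0 3.6 0;-1.7 0 6.2 0 4.2 0;-1.9 0 7.1 0 4.5 0"

```text
clock: 12.45
tool_pos: [0.5672, -0.0666, 0.2312]
eef_rot: [-0.593, -1.869, 1.869]
wrist_force: [0.6, 0.1, -0.2]
opening: 0.0853
```

Run:
```python
from h import *
s=arm.read_state(); print(s["clock"],s["tool_pos"])
print(plan(s,[0.585,-0.20,0.24],np.radians(55)))
```

```text
12.45 [ 0.56723525 -0.06660066  0.23115571]
(array([-1.83 , -0.178,  1.973]), array([-0.006, -0.044,  0.012]))
```

apply_moves:
  steps: "-0.5 0 0.6 0 0 0;-1 0 1.2 0 0 0;-1.5 0 1.7 0 0 0;-1.8 0 2 0 0 0;-1.8 0 2 0 0 0;-1.8 0 2 0 0 0;-1.8 0 2 0 0 0"

```text
clock: 13.15
tool_pos: [0.5837, -0.1973, 0.2314]
eef_rot: [-0.59, -1.872, 1.871]
wrist_force: [-0.1, 0.4, -0.1]
opening: 0.085
```

Run:
```python
from h import *
s=arm.read_state(); print(s["clock"],s["tool_pos"],s["joint_positions"].round(2))
c=arm.camera("wrist"); i=c["color"][:,:,::-1];cv2.imwrite("pics/w10.png",i)
```

```text
13.15 [ 0.5837385  -0.19732284  0.23143631] [ 0.12  0.81  0.34  1.35 -0.28  1.03 -1.67]
```

View pics/w10.png

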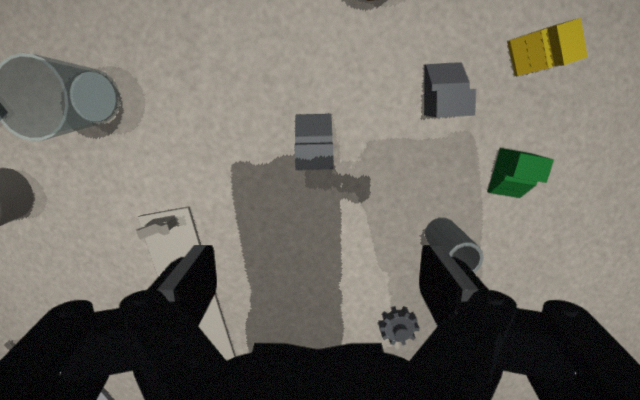

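Run:
```python
import cv2
i=cv2.imread('pics/w10.png'); cv2.imwrite('pics/w10c.png',cv2.resize(i[105:180,280:350],None,fx=8,fy=8,interpolation=cv2.INTER_CUBIC))
```

```text
(no output)
```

View pics/w10c.png

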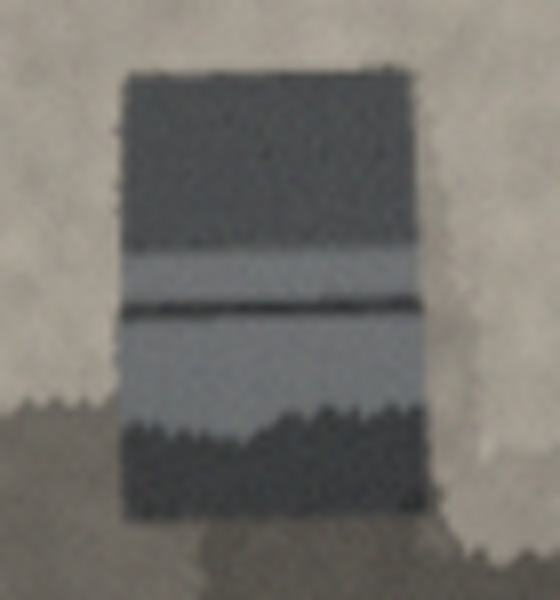

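```bash
cat > chk.py <<'E'
from h import *
def heel(s,c,px,z=0.04):
    T=c2w(c,s); M=axes(s); w=onz(c,px,z,T); fl,fr,bl,br=w
    print("width",np.linalg.norm(fl-fr).round(4),np.linalg.norm(bl-br).round(4),"thick",np.linalg.norm(fl-bl).round(4),np.linalg.norm(fr-br).round(4))
    t=(fl+fr-bl-br); v=fr-fl+br-bl
    ctr=w.mean(0); q=(ctr-s["tool_pos"])@M
    print("heel ctr",ctr.round(4),"toe ang",np.degrees(np.arctan2(t[1],t[0])).round(2),"width ang",np.degrees(np.arctan2(v[1],v[0])).round(2),"tool",q.round(4))
    return ctr
E
python3 - <<'E'
from chk import *
s=arm.read_state(); c=arm.camera("wrist")
px=np.array([(121,317),(424,312),(125,520),(428,515)])/8+[280,105]-.4
ctr=heel(s,c,px)
print("ψ",np.degrees(np.arctan2(*axes(s)[[1,0],2])))
E
```

```text
width 0.0352 0.0358 thick 0.024 0.024
heel ctr [ 0.5956 -0.202   0.04  ] toe ang -34.12 width ang -124.13 tool [-0.0124  0.1916 -0.0029]
ψ -125.0590061918001
```

apply_moves:
  steps: "-0.1 0.5 -0.05 0 -0.15 0;-0.25 1.2 -0.11 0 -0.15 0;-0.25 1.9 -0.11 0 -0.15 0;-0.25 2.4 -0.11 0 -0.15 0;-0.25 2.7 -0.11 0 -0.15 0;-0.25 2.7 -0.11 0 -0.15 0;-0.25 2.7 -0.11 0 -0.15 0"

```text
clock: 13.95
tool_pos: [0.5976, -0.2011, 0.0979]
eef_rot: [-0.58, -1.882, 1.882]
wrist_force: [-0.5, 0.2, 1.0]
opening: 0.0855
```

Run:
```python
from h import *
s=arm.read_state(); print(s["clock"],s["tool_pos"])
c=arm.camera("wrist"); i=c["color"][:,:,::-1];cv2.imwrite("pics/w11.png",i)
```

```text
13.95 [ 0.59760761 -0.20111263  0.09785775]
```

View pics/w11.png

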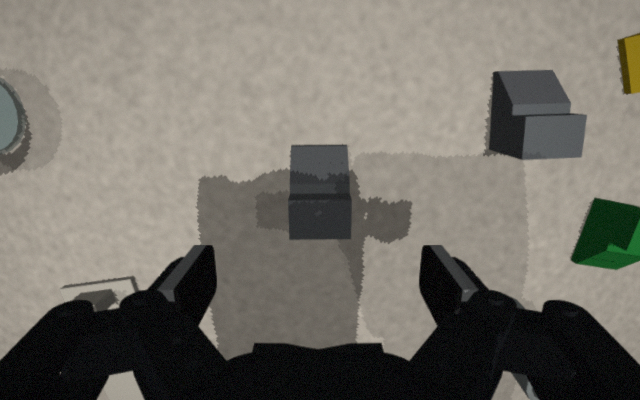

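Run:
```python
from chk import *
s=arm.read_state(); c=arm.camera("wrist"); i=c["color"][:,:,::-1]
cv2.imwrite('pics/w11c.png',cv2.resize(i[135:250,280:360],None,fx=5,fy=5,interpolation=cv2.INTER_CUBIC))
heel(s,c,[(289,199),(351.5,199),(290,239),(351.5,239)]); print(s["tool_pos"])
```

```text
width 0.0353 0.0359 thick 0.0244 0.0244
heel ctr [ 0.5956 -0.2025  0.04  ] toe ang -33.43 width ang -124.22 tool [0.0012 0.0582 0.0023]
[ 0.59773864 -0.20121177  0.09819142]
```

View pics/w11c.png

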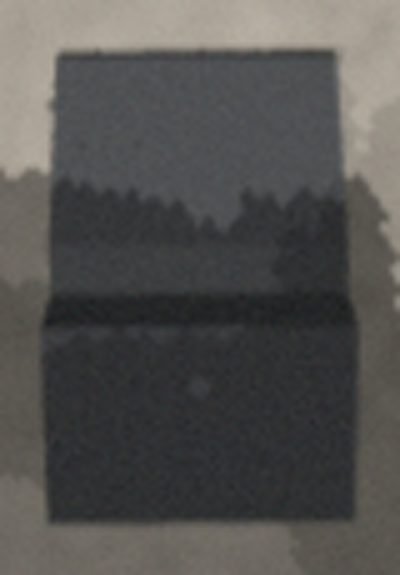

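apply_moves:
  steps: "0.02 0.4 0.015 0 0 0;0.02 0.8 0.015 0 0 0;0.02 1.2 0.015 0 0 0;0.02 1.45 0.015 0 0 0;0.02 1.54 0.015 0 0 0;0.02 1.54 0.015 0 0 0;0.02 1.54 0.015 0 0 0"

```text
clock: 14.75
tool_pos: [0.5964, -0.2013, 0.0208]
eef_rot: [-0.58, -1.881, 1.881]
wrist_force: [0.0, 0.4, 0.2]
opening: 0.0857
```

apply_moves:
  steps: "0 0 0 0 0 0;0 0 0 0 0 0;0 0 0 0 0 0;0 0 0 0 0 0;0 0 0 0 0 0;0 0 0 0 0 0;0 0 0 0 0 0;0 0 0 0 0 0"
  claw: 1
  force: 30

```text
clock: 15.55
tool_pos: [0.5961, -0.2012, 0.0201]
eef_rot: [-0.58, -1.881, 1.881]
wrist_force: [-0.9, 0.2, 6.8]
opening: 0.0358
```

Run:
```python
from h import *
s=arm.read_state(); print(s["clock"],s["tool_pos"],s["wrist_force"],s["opening"])
c=arm.camera("wrist"); i=c["color"][:,:,::-1];cv2.imwrite("pics/w12.png",i)
```

```text
15.55 [ 0.59606058 -0.2011832   0.0200993 ] [-0.91349305  0.23074614  6.81642736] 0.035773040943059754
```

View pics/w12.png

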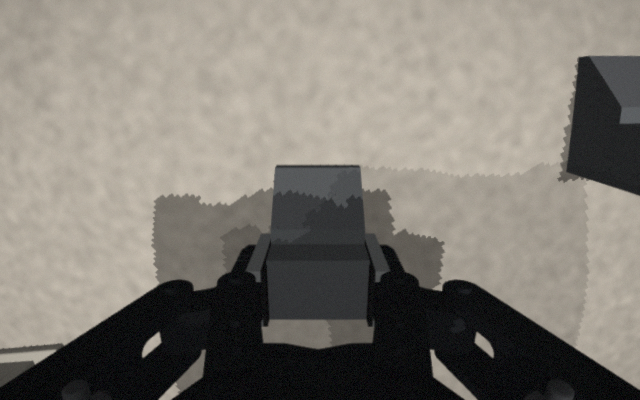

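```bash
cat > hold.py <<'E'
from chk import *
def hold(s,c,toe,front,back,base=0.0):
    T=c2w(c,s); M=axes(s)
    L=lambda uv,z:((onz(c,[uv],base+z,T)-s["tool_pos"])@M)[0].round(4)
    a,b,d=L(toe,.006),L(front,.04),L(back,.04)
    print("toe",a,"front",b,"back",d); print("origin tool x est:",a[0]+.025,b[0]-.001,d[0]-.025)
E
python3 - <<'E'
from hold import *
s=arm.read_state(); c=arm.camera("wrist"); g=cv2.cvtColor(c["color"],cv2.COLOR_RGB2GRAY)
print([int(v) for v in g[155:180,318]]); print([int(v) for v in g[235:330,300]])
hold(s,c,(318,166),(318,261),(318,319))
E
```

```text
[179, 179, 181, 180, 181, 181, 181, 181, 179, 150, 92, 53, 64, 82, 87, 89, 89, 90, 89, 92, 91, 90, 88, 89, 88]
[65, 61, 52, 54, 51, 52, 55, 50, 53, 47, 44, 41, 37, 39, 37, 45, 44, 43, 41, 42, 38, 39, 42, 39, 42, 47, 53, 53, 51, 53, 52, 51, 51, 52, 51, 53, 54, 55, 54, 53, 55, 51, 54, 54, 53, 51, 52, 52, 53, 54, 55, 53, 50, 54, 52, 55, 51, 51, 52, 54, 51, 49, 55, 52, 48, 50, 54, 49, 54, 51, 50, 53, 53, 52, 51, 51, 50, 52, 51, 53, 53, 53, 52, 55, 81, 107, 115, 114, 117, 114, 115, 116, 114, 112, 113]
toe [-0.0387  0.0141  0.0008] front [-0.012  -0.0199  0.0008] back [ 0.0116 -0.0199  0.0008]
origin tool x est: -0.013699999999999997 -0.013000000000000001 -0.013400000000000002
```

apply_moves:
  steps: "0 -0.2 0 0 0 0;0 -0.6 0 0 0 0;0 -1.2 0 0 0 0;0 -2 0 0 0 0;0 -2.7 0 0 0 0;0 -2.7 0 0 0 0"

```text
clock: 16.25
tool_pos: [0.5974, -0.2019, 0.1598]
eef_rot: [-0.586, -1.883, 1.883]
wrist_force: [1.7, 0.6, -1.2]
opening: 0.0359
```

Run:
```python
from h import *
s=arm.read_state(); print(s["clock"],s["tool_pos"],s["wrist_force"],s["opening"])
print(plan(s,[0.5171,0.2525,0.15],np.radians(-8.1)))
M=axes(s); z=np.array([np.cos(np.radians(-8.1)),np.sin(np.radians(-8.1)),0]); y=np.array([0,0,-1.]); print(np.degrees(R.from_matrix(M.T@np.c_[np.cross(y,z),y,z]).as_rotvec())/6)
```

```text
16.25 [ 0.59735585 -0.20194845  0.15976515] [ 1.66123517  0.5738391  -1.16018112] 0.035888685868883594
(array([ 6.441,  0.166, -6.611]), array([ 0.048, 10.645, -0.045]))
[ -0.05126512 -19.35532758  -0.05460121]
```

apply_moves:
  steps: "0.4 0 -0.4 0 -1.2 0;0.8 0 -0.8 0 -2.4 0;1.2 0 -1.2 0 -3.6 0;1.6 0 -1.6 0 -4.8 0;2 0 -2 0 -6 0;2.4 0 -2.4 0 -7.2 0;2.8 0 -2.8 0 -8.4 0;3.2 0 -3.3 0 -9.6 0"

```text
clock: 17.05
tool_pos: [0.5558, 0.0258, 0.155]
eef_rot: [-0.417, 1.994, -1.995]
wrist_force: [0.3, 0.2, -0.8]
opening: 0.0358
```

```bash
cat > pl.py <<'E'
import sys
from h import *
s=arm.read_state(); print(s["clock"],s["tool_pos"],s["wrist_force"].round(2),s["opening"].round(4),s["joint_positions"].round(2))
x,y,zz,a=map(float,sys.argv[1:5])
M=axes(s); a=np.radians(a); z=np.array([np.cos(a),np.sin(a),0]); y_=np.array([0,0,-1.])
print("shift",(M.T@(np.array([x,y,zz])-s["tool_pos"])/0.05).round(3),"turn",(np.degrees(R.from_matrix(M.T@np.c_[np.cross(y_,z),y_,z]).as_rotvec())/6).round(3))
E
python3 pl.py 0.5171 0.2525 0.15 -8.1
```

```text
Traceback (most recent call last):
  File "pl.py", line 3, in <module>
    s=arm.read_state(); print(s["clock"],s["tool_pos"],s["wrist_force"].round(2),s["opening"].round(4),s["joint_positions"].round(2))
                                                                                 ^^^^^^^^^^^^^^^^^^
AttributeError: 'float' object has no attribute 'round'
```

```bash
sed -i 's/s\["opening"\].round(4)/round(s["opening"],4)/' pl.py; python3 pl.py 0.5171 0.2525 0.15 -8.1
```

```text
17.05 [0.55583769 0.02580023 0.15495254] [ 0.35  0.15 -0.81] 0.0358 [-0.13  0.8   0.06  1.66 -0.07  0.68 -1.2 ]
shift [-1.107  0.098 -4.464] turn [ 0.000e+00 -9.713e+00  4.000e-03]
```

apply_moves:
  steps: "-0.1 0 -0.6 0 -1.2 0;-0.2 0 -1.2 0 -2.4 0;-0.4 0 -1.8 0 -3.6 0;-0.5 0 -2.4 0 -4.8 0;-0.7 0 -3 0 -6 0;-0.9 0 -3.6 0 -7.2 0;-1 0 -4.2 0 -8.4 0;-1.1 0.1 -4.46 0 -9.6 0"

```text
clock: 17.85
tool_pos: [0.5173, 0.2547, 0.1502]
eef_rot: [-1.134, 1.319, -1.318]
wrist_force: [-0.2, -1.0, -1.1]
opening: 0.0356
```

```bash
python3 pl.py 0.5171 0.2525 0.15 -8.1
```

```text
17.85 [0.5173397  0.25470639 0.15022857] [-0.24 -1.02 -1.09] 0.0356 [-0.42  0.83 -0.18  1.59  0.19  0.73 -0.84]
shift [0.044 0.005 0.002] turn [ 0.001 -0.079 -0.013]
```

apply_moves:
  steps: "0.04 0.4 0 0 -0.08 0;0.04 0.9 0 0 -0.08 0;0.04 1.4 0 0 -0.08 0;0.04 1.7 0 0 -0.08 0;0.04 1.8 0 0 -0.08 0;0.04 1.8 0 0 -0.08 0;0.04 1.8 0 0 -0.08 0"

```text
clock: 18.55
tool_pos: [0.5181, 0.2497, 0.0598]
eef_rot: [-1.135, 1.318, -1.318]
wrist_force: [0.3, 0.5, -0.5]
opening: 0.0359
```

```bash
python3 pl.py 0.5171 0.2525 0.028 -8.1;  python3 - <<'E'
from h import *
c=arm.camera("wrist"); i=c["color"][:,:,::-1];cv2.imwrite("pics/w13.png",i)
c=arm.camera("scene"); i=c["color"][:,:,::-1]; cv2.imwrite("pics/s13.png",cv2.resize(i[60:220,280:480],None,fx=4,fy=3.7,interpolation=cv2.INTER_CUBIC))
E
```

```text
18.55 [0.51805042 0.24967431 0.05982741] [ 0.33  0.48 -0.46] 0.0359 [-0.43  0.97 -0.14  1.65  0.23  0.54 -0.86]
shift [-0.053  0.637 -0.027] turn [ 0.002 -0.076  0.001]
```

View pics/w13.png

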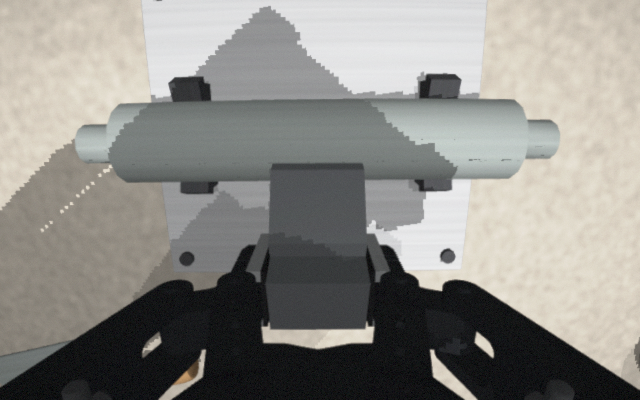

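View pics/s13.png

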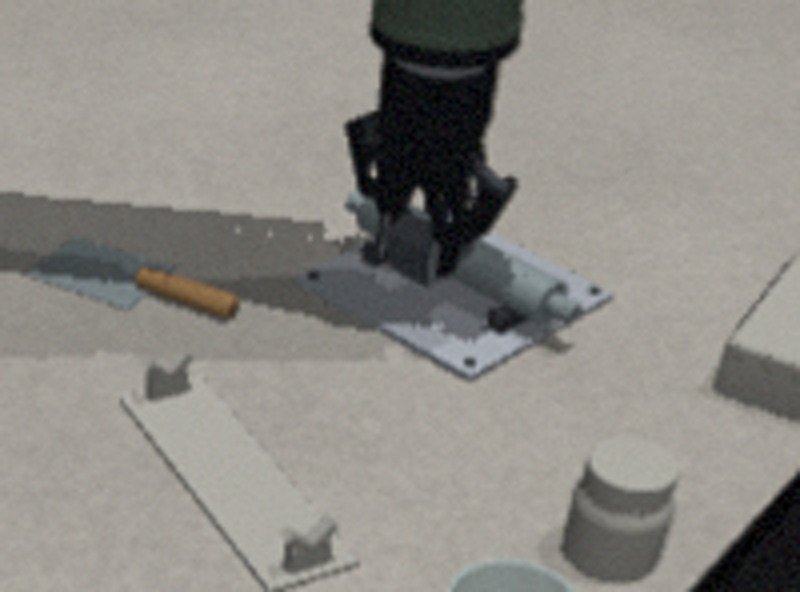

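apply_moves:
  steps: "0 0.2 0 0 -0.08 0;0 0.4 0 0 -0.08 0;0 0.55 0 0 -0.08 0;0 0.6 0 0 -0.08 0;0 0.6 0 0 -0.08 0;0 0.6 0 0 -0.08 0"

```text
clock: 19.25
tool_pos: [0.5183, 0.2497, 0.0299]
eef_rot: [-1.139, 1.312, -1.312]
wrist_force: [1.2, -1.9, 0.8]
opening: 0.0355
```

```bash
cat > fz.py <<'E'
from h import *
F=[];P=[]
for i in range(8):
    arm.camera("top"); s=arm.read_state(); F.append(s["wrist_force"]); P.append(s["tool_pos"])
M=axes(s); f=np.array(F)@M
print(s["clock"],"tool force mean",f.mean(0).round(2),"sd",f.std(0).round(2),"pos",np.mean(P,0).round(5))
z=M[:,2]; print("psi",np.degrees(np.arctan2(z[1],z[0])).round(2),"gap coord n:",((np.mean(P,0)-[0.5238,0.3,0])@[.1409,.990,0]).round(5),"axial",((np.mean(P,0)-[0.5238,0.3,0])@[.990,-.1409,0]).round(5))
E
python3 fz.py
```

```text
19.65 tool force mean [ 2.73 -1.41  1.53] sd [0.44 0.46 0.53] pos [0.51826 0.24974 0.02993]
psi -8.07 gap coord n: -0.05054 axial 0.0016
```

Run:
```python
from h import *
c=arm.camera("wrist"); i=c["color"][:,:,::-1];cv2.imwrite("pics/w14.png",i)
```

```text
(no output)
```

View pics/w14.png

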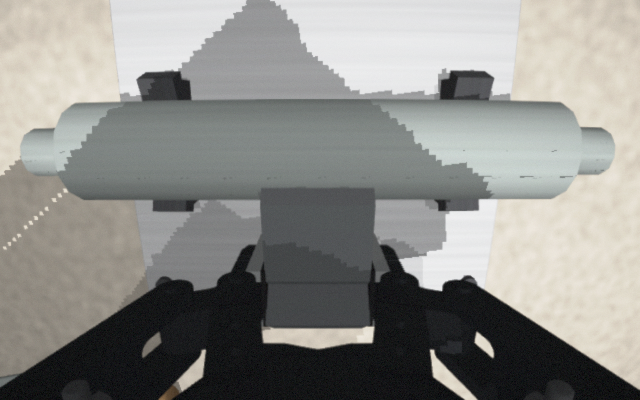

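```bash
cat > pitch.py <<'E'
from h import *
from scipy.optimize import least_squares
c=arm.camera("wrist"); m=np.array(c["mount"])
def solve(toe,front,back,col=318,step=None):
    pts=[(25,6,toe),(-1,40,front),(-25,40,back)]
    if step: pts.append((5,26,step))
    def P(p):
        x0,y0,t=p; out=[]
        for X,Z,_ in pts:
            # local fwd X-> tool -x ; up Z -> tool -y ; pitch t (toe up positive) about grip
            fx=X*np.cos(t)-Z*np.sin(t); uz=X*np.sin(t)+Z*np.cos(t)
            out.append([x0-fx/1000,y0-uz/1000,0])
        return proj(c,np.array(out),m)[:,1]
    r=least_squares(lambda p:P(p)-[q[2] for q in pts],[-.013,.02,0])
    x0,y0,t=r.x
    h=np.array([-13,26]); fx=h[0]*np.cos(t)-h[1]*np.sin(t); uz=h[0]*np.sin(t)+h[1]*np.cos(t)
    print("origin tool x,y",(r.x[:2]*1000).round(1),"pitch deg",np.degrees(t).round(1),"heel pt tool",(x0*1000-fx).round(1),(y0*1000-uz).round(1),"res",r.fun.round(2))
if __name__=="__main__":
    solve(166,261,319); solve(163.5,276,329); solve(188,283,327)
E
python3 pitch.py
python3 - <<'E'
import cv2
for n in (13,14):
    i=cv2.imread(f'pics/w{n}.png'); cv2.imwrite(f'pics/w{n}c.png',cv2.resize(i[150:340,230:410],None,fx=3.1,fy=3.1,interpolation=cv2.INTER_CUBIC))
E
```

```text
origin tool x,y [-14.3  20.1] pitch deg 1.5 heel pt tool -0.6 -5.6 res [0. 0. 0.]
origin tool x,y [-19.   11.1] pitch deg 10.1 heel pt tool -1.7 -12.2 res [ 0. -0. -0.]
origin tool x,y [-3.6 32.6] pitch deg 9.5 heel pt tool 13.5 9.1 res [ 0.  0. -0.]
```

View pics/w13c.png

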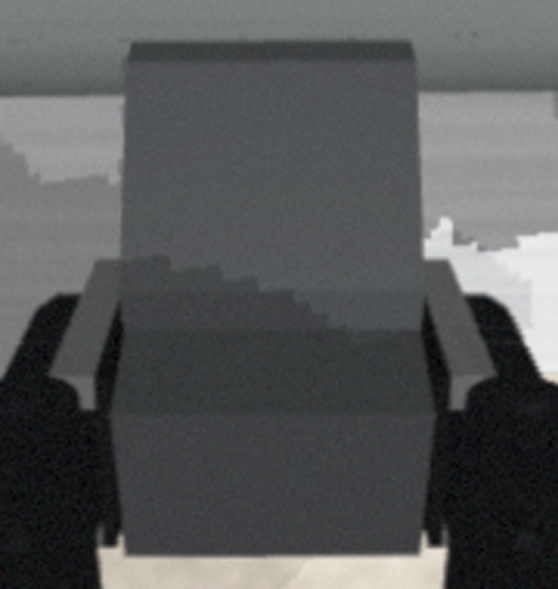

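View pics/w14c.png

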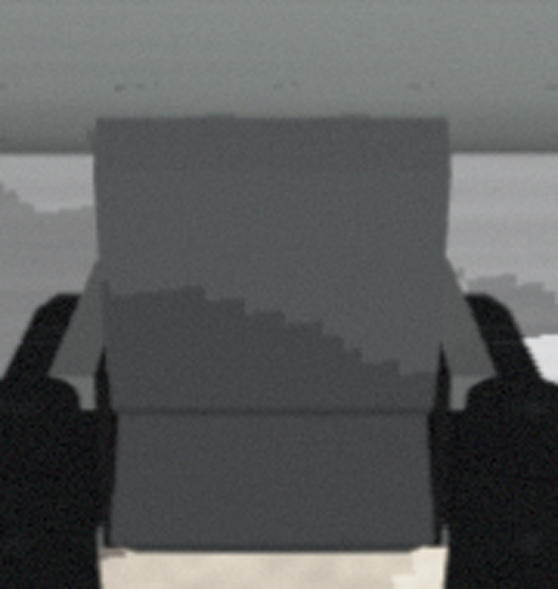

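```bash
cat > pitch2.py <<'E'
from h import *
from scipy.optimize import least_squares
c=arm.camera("wrist"); m=np.array(c["mount"])
def solve(pts,off=150,sc=3.1):
    pts=[(X,Z,off+r/sc) for X,Z,r in pts]
    def L(p,X,Z):
        x0,y0,t=p; fx=X*np.cos(t)-Z*np.sin(t); uz=X*np.sin(t)+Z*np.cos(t); return [x0-fx/1000,y0-uz/1000,0]
    f=lambda p:proj(c,np.array([L(p,X,Z) for X,Z,_ in pts]),m)[:,1]-[q[2] for q in pts]
    best=min((least_squares(f,[-.01,.02,t]) for t in (-.5,0,.3,.6,1.,1.4)),key=lambda r:r.cost)
    p=best.x; print("pitch",np.degrees(p[2]).round(1),"origin",(p[:2]*1000).round(1),"heel",np.round(np.array(L(p,-13,26))*1000,1),"toe bot",np.round(np.array(L(p,25,0))*1000,1),"backbot",np.round(np.array(L(p,-25,0))*1000,1),"res",best.fun.round(1))
    return p
solve([(25,0,42),(25,6,60),(5,26,290),(-1,26,330),(-1,40,412),(-25,40,552)])
solve([(25,0,118),(25,6,172),(-1,40,411),(-25,40,549)])
E
python3 pitch2.py
```

```text
pitch 15.3 origin [-17.2  15. ] heel [ 2.2 -6.7  0. ] toe bot [-41.3   8.4   0. ] backbot [ 6.9 21.6  0. ] res [-0.4  0.6 -0.1 -0.6  0.2  0.2]
pitch 6.9 origin [ 6.  45.2] heel [22.  20.9  0. ] toe bot [-18.8  42.2   0. ] backbot [30.8 48.2  0. ] res [ 6.1 -6.7  1.6 -1. ]
```

Run:
```python
from h import *
c=arm.camera("wrist"); g=cv2.cvtColor(c["color"],cv2.COLOR_RGB2GRAY)[175:335,240:400]
g=np.clip((g.astype(float)-30)*3,0,255).astype(np.uint8); cv2.imwrite('pics/w14e.png',cv2.resize(g,None,fx=3.7,fy=3.7,interpolation=cv2.INTER_CUBIC))
c=arm.camera("scene"); i=c["color"][:,:,::-1]; i=np.clip((i[100:160,350:430].astype(float)-20)*1.6,0,255).astype(np.uint8); cv2.imwrite("pics/s14.png",cv2.resize(i,None,fx=9,fy=9,interpolation=cv2.INTER_CUBIC))
```

```text
(no output)
```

View pics/w14e.png

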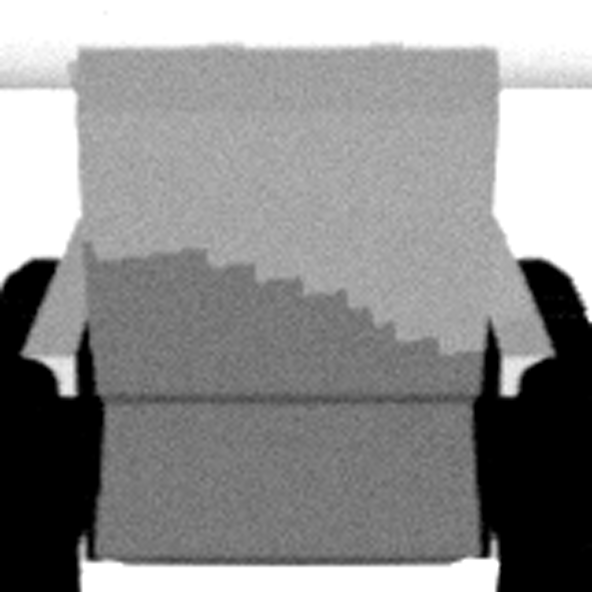

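View pics/s14.png

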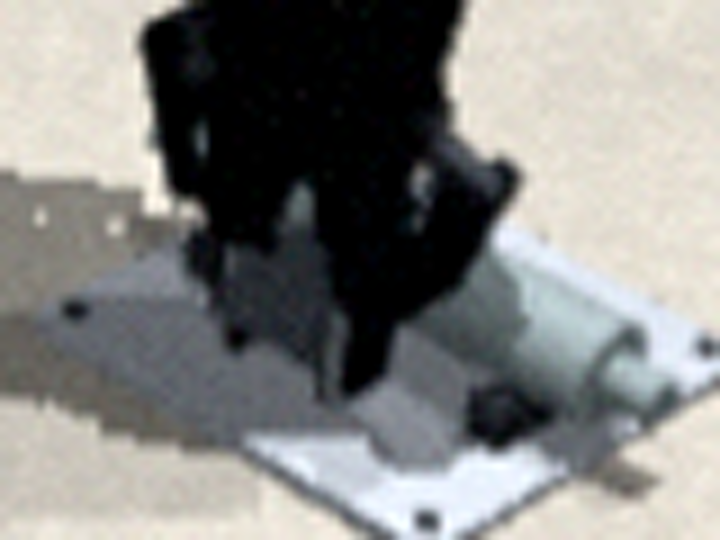

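apply_moves:
  steps: "0.01 -0.04 0 0 0 0;0.03 -0.12 0 0 0 0;0.06 -0.25 0 0 0 0;0.1 -0.5 0 0 0 0;0.1 -0.9 0 0 0 0;0.1 -1.2 0 0 0 0;0.1 -1.2 0 0 0 0"

```text
clock: 20.6
tool_pos: [0.5183, 0.2451, 0.0924]
eef_rot: [-1.136, 1.311, -1.312]
wrist_force: [-0.2, 0.1, -0.5]
opening: 0.0358
```

```bash
python3 pl.py 0.58 0.11 0.09 -8.1;  python3 - <<'E'
from h import *
c=arm.camera("wrist"); i=c["color"][:,:,::-1];cv2.imwrite("pics/w15.png",i)
E
```

```text
20.6 [0.51825098 0.24513947 0.09238269] [-0.22  0.13 -0.52] 0.0358 [-0.42  0.92 -0.16  1.65  0.22  0.59 -0.84]
shift [2.502 0.047 1.602] turn [-0.025  0.003 -0.02 ]
```

View pics/w15.png

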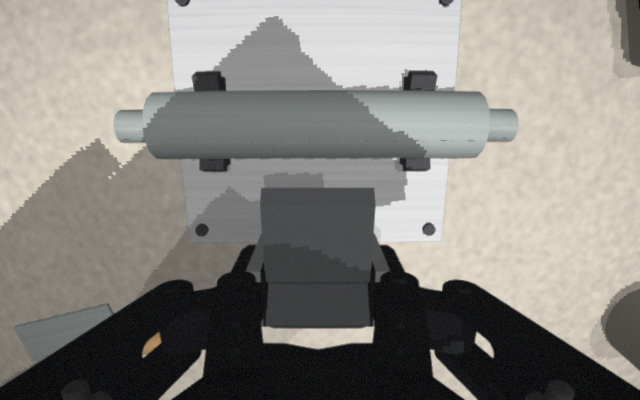

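apply_moves:
  steps: "0.6 -0.2 0 0 0 0;1.2 -0.5 0.3 0 0 0;1.7 -0.5 0.8 0 0 0;2.1 -0.5 1.3 0 0 0;2.5 -0.5 1.6 0 0 0;2.5 -0.5 1.6 0 0 0"

```text
clock: 21.25
tool_pos: [0.5801, 0.106, 0.1141]
eef_rot: [-1.138, 1.315, -1.317]
wrist_force: [-0.3, 0.3, -0.8]
opening: 0.036
```

apply_moves:
  steps: "0 0 0 0 0 -1;0 0 0 0 0 -2;0 0 0 0 0 -3;0 0 0 0 0 -4;0 0 0 0 0 -5;0 0 0 0 0 -6;0 0 0 0 0 -6.5;0 0 0 0 0 -6.5"

```text
clock: 22.05
tool_pos: [0.5781, 0.1117, 0.1131]
eef_rot: [-1.671, 0.942, -1.781]
wrist_force: [-0.6, -0.7, -0.3]
opening: 0.0359
```

```bash
python3 pl.py 0.58 0.11 0.09 -8.1;  python3 - <<'E'
from h import *
s=arm.read_state(); M=axes(s); print(M.round(3))
c=arm.camera("wrist"); i=c["color"][:,:,::-1];cv2.imwrite("pics/w16.png",i)
c=arm.camera("scene"); i=c["color"][:,:,::-1]; cv2.imwrite("pics/s16.png",i)
E
```

```text
22.05 [0.57811117 0.11166825 0.11314386] [-0.62 -0.7  -0.32] 0.0359 [-0.56  1.11  0.14  1.25  0.45  1.24 -0.85]
shift [-0.27   0.377  0.043] turn [0.01  0.04  6.514]
[[-0.105 -0.088  0.991]
 [-0.769 -0.624 -0.137]
 [ 0.63  -0.776 -0.002]]
```

View pics/w16.png

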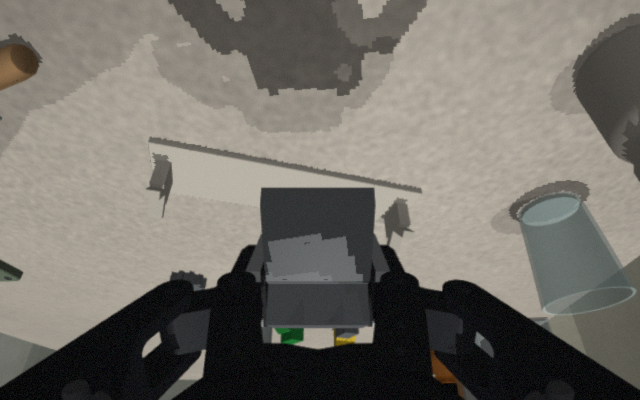

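View pics/s16.png

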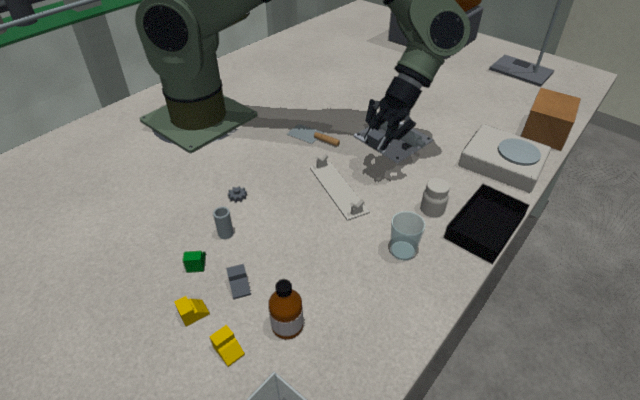

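Run:
```python
import cv2,numpy as np
i=cv2.imread('pics/s16.png')[85:175,340:440]; i=np.clip(i.astype(float)*1.7,0,255).astype(np.uint8)
cv2.imwrite('pics/s16c.png',cv2.resize(i,None,fx=6.5,fy=6.5,interpolation=cv2.INTER_CUBIC))
```

```text
(no output)
```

View pics/s16c.png

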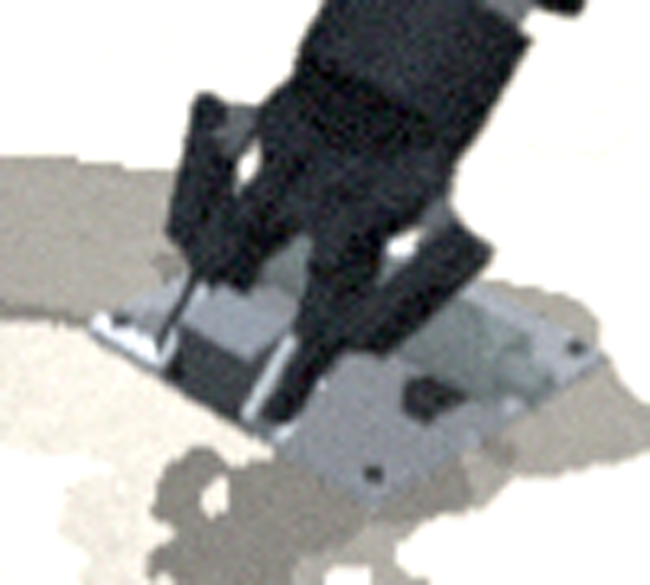

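apply_moves:
  steps: "-0.25 0.31 0 0 0 0;-0.5 0.62 0 0 0 0;-0.75 0.93 0 0 0 0;-0.95 1.17 0 0 0 0;-1.03 1.27 0 0 0 0;-1.06 1.3 0 0 0 0;-1.06 1.3 0 0 0 0"

```text
clock: 22.85
tool_pos: [0.5793, 0.1101, 0.0312]
eef_rot: [-1.667, 0.945, -1.784]
wrist_force: [-0.8, -0.4, -0.7]
opening: 0.0353
```

```bash
python3 fz.py
python3 - <<'E'
from h import *
c=arm.camera("scene"); i=c["color"][:,:,::-1]; i=np.clip(i[95:185,340:440].astype(float)*1.7,0,255).astype(np.uint8)
cv2.imwrite('pics/s17c.png',cv2.resize(i,None,fx=6.5,fy=6.5,interpolation=cv2.INTER_CUBIC))
E
```

```text
23.25 tool force mean [-0.31  0.83 -0.19] sd [0.52 0.55 0.46] pos [0.57935 0.11024 0.03143]
psi -8.07 gap coord n: -0.18004 axial 0.08173
```

View pics/s17c.png

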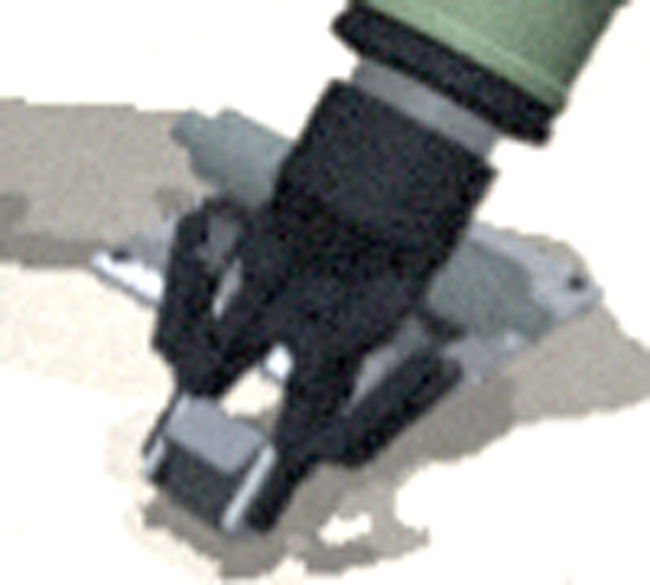

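apply_moves:
  steps: "-0.03 0.04 0 0 0 0;-0.05 0.062 0 0 0 0;-0.05 0.062 0 0 0 0"

```text
clock: 23.6
tool_pos: [0.579, 0.1101, 0.0267]
eef_rot: [-1.668, 0.945, -1.783]
wrist_force: [-0.5, -0.2, -0.8]
opening: 0.0357
```

apply_moves:
  steps: "-0.02 0.025 0 0 0 0;-0.025 0.031 0 0 0 0;-0.025 0.031 0 0 0 0"

```text
clock: 23.9
tool_pos: [0.5791, 0.1101, 0.0249]
eef_rot: [-1.668, 0.945, -1.783]
wrist_force: [-0.3, -0.3, -1.0]
opening: 0.0356
```

apply_moves:
  steps: "-0.02 0.025 0 0 0 0;-0.025 0.031 0 0 0 0;-0.025 0.031 0 0 0 0"

```text
clock: 24.2
tool_pos: [0.5791, 0.1101, 0.0229]
eef_rot: [-1.668, 0.945, -1.784]
wrist_force: [-0.4, 0.6, -0.6]
opening: 0.0355
```

apply_moves:
  steps: "0 0 0 0 0 0;0 0 0 0 0 0;0 0 0 0 0 0;0 0 0 0 0 0;0 0 0 0 0 0;0 0 0 0 0 0;0 0 0 0 0 0"
  claw: -1

```text
clock: 24.9
tool_pos: [0.5791, 0.1101, 0.023]
eef_rot: [-1.668, 0.945, -1.784]
wrist_force: [0.6, -0.4, 0.9]
opening: 0.0851
```

apply_moves:
  steps: "0 -0.2 0 0 0 0;0 -0.5 0 0 0 0;0 -1 0 0 0 0;0 -1.6 0 0 0 0;0 -2.2 0 0 0 0;0 -2.8 0 0 0 0;0 -3.2 0 0 0 0;0 -3.2 0 0 0 0"

```text
clock: 25.7
tool_pos: [0.5937, 0.2122, 0.1494]
eef_rot: [-1.663, 0.944, -1.782]
wrist_force: [0.0, -0.3, -0.4]
opening: 0.0859
```

Run:
```python
from h import *
s=arm.read_state(); print(s["clock"],s["tool_pos"],s["wrist_force"],s["opening"],axes(s).round(2))
c=arm.camera("wrist"); i=c["color"][:,:,::-1];cv2.imwrite("pics/w18.png",i)
```

```text
25.7 [0.59365295 0.21215897 0.14938849] [ 0.01561279 -0.27043773 -0.38202282] 0.08585443326748686 [[-0.11 -0.09  0.99]
 [-0.77 -0.62 -0.14]
 [ 0.63 -0.78  0.  ]]
```

View pics/w18.png

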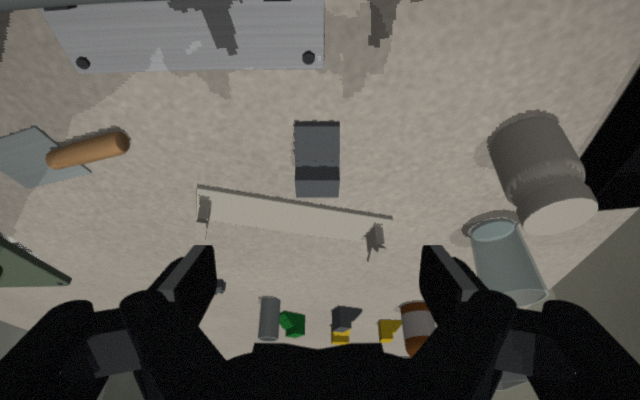

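```bash
python3 pl.py 0.579 0.109 0.12 -8.1
```

```text
25.75 [0.59330761 0.21072989 0.14805873] [ 0.2  -0.75 -0.47] 0.0853 [-0.65  1.17  0.12  0.91  0.39  1.54 -0.82]
shift [ 1.246  1.727 -0.   ] turn [-0.013  0.011  6.487]
```

apply_moves:
  steps: "0 0 0 0 0 1.2;0.2 0.2 0 0 0 2.4;0.4 0.5 0 0 0 3.6;0.7 0.9 0 0 0 4.8;1 1.3 0 0 0 6;1.25 1.7 0 0 0 6.5;1.25 1.73 0 0 0 6.5;1.25 1.73 0 0 0 6.5"

```text
clock: 26.55
tool_pos: [0.5784, 0.1068, 0.119]
eef_rot: [-1.14, 1.314, -1.313]
wrist_force: [-0.6, 0.7, 0.3]
opening: 0.0849
```

```bash
python3 pl.py 0.579 0.109 0.12 -8.1
python3 - <<'E'
from h import *
c=arm.camera("wrist"); i=c["color"][:,:,::-1];cv2.imwrite("pics/w19.png",i)
E
```

```text
26.55 [0.57838265 0.10679981 0.11903176] [-0.57  0.72  0.27] 0.0849 [-0.15  0.89 -0.19  1.57  0.22  0.7  -0.58]
shift [-0.045 -0.019  0.006] turn [ 0.012 -0.012  0.005]
```

View pics/w19.png

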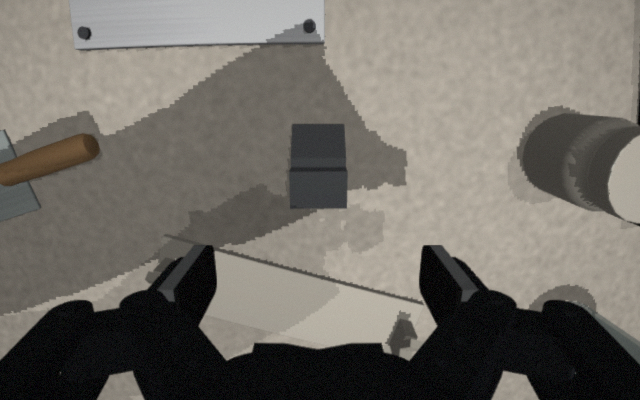

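Run:
```python
from chk import *
s=arm.read_state(); c=arm.camera("wrist")
heel(s,c,[(290,171),(347,170.5),(291,208.5),(347.5,208)]); print(s["tool_pos"])
```

```text
width 0.035 0.0357 thick 0.0242 0.0242
heel ctr [0.58   0.1193 0.04  ] toe ang 83.07 width ang -7.55 tool [-0.0113  0.0792 -0.    ]
[0.57849178 0.10817226 0.11915651]
```

apply_moves:
  steps: "-0.22 0.4 -0.035 0 0 0;-0.22 0.9 -0.035 0 0 0;-0.22 1.4 -0.035 0 0 0;-0.22 1.8 -0.035 0 0 0;-0.22 1.96 -0.035 0 0 0;-0.22 1.96 -0.035 0 0 0;-0.22 1.96 -0.035 0 0 0"

```text
clock: 27.35
tool_pos: [0.5789, 0.1195, 0.0222]
eef_rot: [-1.139, 1.311, -1.312]
wrist_force: [-0.1, -0.4, 0.2]
opening: 0.0851
```

apply_moves:
  steps: "0 0 0 0 0 0;0 0 0 0 0 0;0 0 0 0 0 0;0 0 0 0 0 0;0 0 0 0 0 0;0 0 0 0 0 0;0 0 0 0 0 0;0 0 0 0 0 0"
  claw: 1
  force: 80

```text
clock: 28.15
tool_pos: [0.5789, 0.119, 0.0221]
eef_rot: [-1.138, 1.312, -1.312]
wrist_force: [-1.9, -0.6, 8.8]
opening: 0.0352
```

Run:
```python
from h import *
s=arm.read_state(); print(s["clock"],s["tool_pos"],s["wrist_force"],s["ft_torque"],s["opening"])
c=arm.camera("wrist"); i=c["color"][:,:,::-1];cv2.imwrite("pics/w20.png",i)
g=np.clip((i[150:335,240:400].astype(float)-20)*2,0,255).astype(np.uint8); cv2.imwrite('pics/w20e.png',cv2.resize(g,None,fx=3.1,fy=3.1,interpolation=cv2.INTER_CUBIC))
```

```text
28.15 [0.57889408 0.11900025 0.02207582] [-1.88358105 -0.58327182  8.8155321 ] [-0.08365141  0.31833622  0.07357823] 0.03517088798065462
```

View pics/w20e.png

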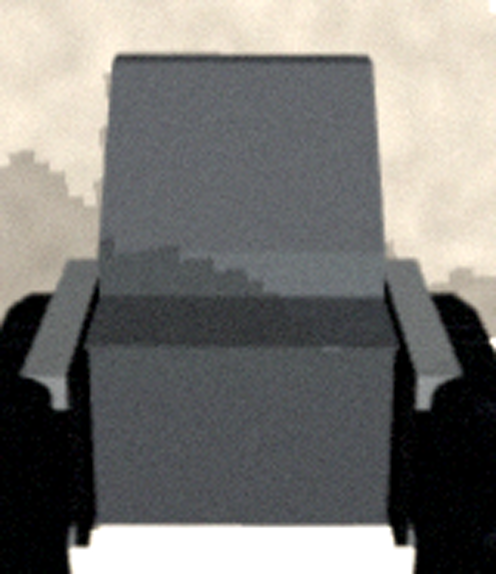

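```bash
sed -i '/^solve(/d' pitch2.py
python3 - <<'E'
from pitch2 import *
solve([(25,0,54),(25,6,62),(5,26,255),(-1,26,298),(-1,40,347),(-25,40,523)])
E
```

```text
pitch 1.0 origin [-11.6  23.7] heel [ 1.9 -2.   0. ] toe bot [-36.6  23.3   0. ] backbot [13.4 24.2  0. ] res [ 0.   0.4 -0.6 -0.5  0.5  0.1]
```

apply_moves:
  steps: "0 -0.01 0 0 0 0;0 -0.03 0 0 0 0;0 -0.06 0 0 0 0;0 -0.1 0 0 0 0;0 -0.2 0 0 0 0;0 -0.3 0 0 0 0;0 -0.3 0 0 0 0"

```text
clock: 28.95
tool_pos: [0.579, 0.119, 0.0373]
eef_rot: [-1.138, 1.312, -1.312]
wrist_force: [0.9, -0.3, -0.9]
opening: 0.0351
```

Run:
```python
from h import *
s=arm.read_state(); print(s["clock"],s["tool_pos"],s["wrist_force"],s["ft_torque"],s["opening"])
c=arm.camera("wrist"); i=c["color"][:,:,::-1]
g=np.clip((i[150:335,240:400].astype(float)-20)*2,0,255).astype(np.uint8); cv2.imwrite('pics/w21e.png',cv2.resize(g,None,fx=3.1,fy=3.1,interpolation=cv2.INTER_CUBIC))
```

```text
28.95 [0.57896614 0.11904553 0.03729982] [ 0.88357196 -0.31795488 -0.9325571 ] [-0.04875743 -0.00898196 -0.04024724] 0.03509153209383782
```

View pics/w21e.png

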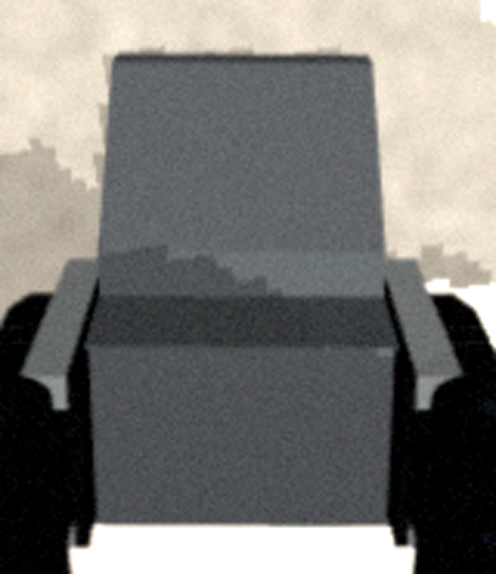

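```bash
python3 - <<'E'
from hold import *
s=arm.read_state(); c=arm.camera("wrist")
hold(s,c,(318,169.7),(318,261.8),(318,318.6),base=.0152)
E
python3 pl.py 0.5171 0.2505 0.11 -8.1
```

```text
toe [-0.0371  0.0157 -0.0006] front [-0.0112 -0.0183 -0.0007] back [ 0.0122 -0.0183 -0.0007]
origin tool x est: -0.0121 -0.012199999999999999 -0.0128
29.05 [0.57867182 0.11897843 0.03660211] [ 0.   -0.2  -0.58] 0.035 [-0.18  1.03 -0.15  1.59  0.25  0.54 -0.62]
shift [-2.432 -1.468 -1.588] turn [-0.002  0.006 -0.002]
```

apply_moves:
  steps: "0 -0.3 0 0 0 0;0 -0.7 -0.1 0 0 0;-0.3 -1.1 -0.4 0 0 0;-0.8 -1.4 -0.8 0 0 0;-1.4 -1.4 -1.2 0 0 0;-1.9 -1.4 -1.5 0 0 0;-2.2 -1.4 -1.6 0 0 0;-2.3 -1.4 -1.6 0 0 0"

```text
clock: 29.85
tool_pos: [0.5153, 0.2456, 0.107]
eef_rot: [-1.14, 1.311, -1.31]
wrist_force: [-0.0, 0.1, -0.8]
opening: 0.0351
```

apply_moves:
  steps: "0 0.2 0 0 0 0;0 0.5 0 0 0 0;0 0.8 0 0 0 0;0 1 0 0 0 0;0 1 0 0 0 0;0 1 0 0 0 0"

```text
clock: 30.45
tool_pos: [0.5159, 0.2435, 0.0565]
eef_rot: [-1.139, 1.313, -1.313]
wrist_force: [-0.5, 0.4, -0.5]
opening: 0.035
```

```bash
python3 fz.py
python3 - <<'E'
from h import *
c=arm.camera("wrist"); i=c["color"][:,:,::-1];cv2.imwrite("pics/w22.png",i)
E
```

```text
30.85 tool force mean [1.52 0.4  0.65] sd [0.71 0.75 0.49] pos [0.51582 0.24381 0.05688]
psi -8.07 gap coord n: -0.05676 axial 2e-05
```

View pics/w22.png

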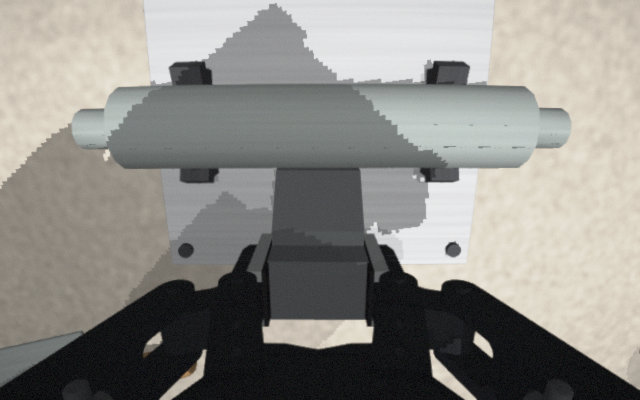

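apply_moves:
  steps: "0 0.2 0 0 0 0;0 0.35 0 0 0 0;0 0.46 0 0 0 0;0 0.5 0 0 0 0;0 0.5 0 0 0 0;0 0.5 0 0 0 0"

```text
clock: 31.5
tool_pos: [0.5156, 0.2442, 0.0316]
eef_rot: [-1.139, 1.312, -1.312]
wrist_force: [-0.7, -0.2, -0.9]
opening: 0.0351
```

```bash
python3 fz.py
```

```text
31.9 tool force mean [-0.04  0.66  0.11] sd [0.46 0.44 0.2 ] pos [0.51563 0.24411 0.03163]
psi -8.07 gap coord n: -0.05648 axial -0.00022
```

apply_moves:
  steps: "-0.08 0 0 0 0 0;-0.16 0 0 0 0 0;-0.22 0 0 0 0 0;-0.24 0.015 0 0 0 0;-0.24 0.025 0 0 0 0;-0.24 0.025 0 0 0 0"

```text
clock: 32.5
tool_pos: [0.5172, 0.2559, 0.0301]
eef_rot: [-1.139, 1.312, -1.312]
wrist_force: [1.1, 0.3, -1.2]
opening: 0.0351
```

```bash
python3 fz.py;  python3 - <<'E'
from h import *
c=arm.camera("wrist"); i=c["color"][:,:,::-1];cv2.imwrite("pics/w23.png",i)
E
```

```text
32.9 tool force mean [ 0.09  0.59 -0.06] sd [0.21 0.36 0.16] pos [0.51723 0.25582 0.0302 ]
psi -8.07 gap coord n: -0.04466 axial -0.00028
```

View pics/w23.png

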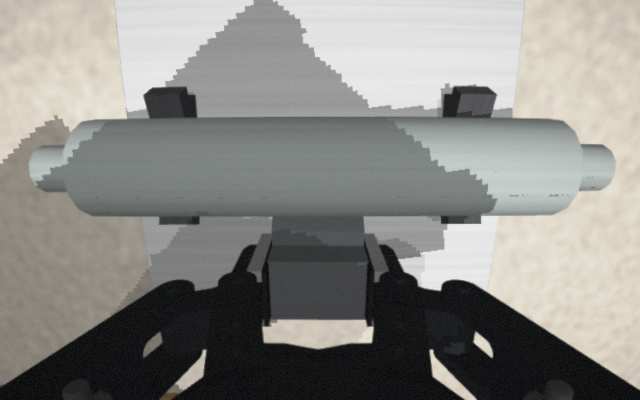

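apply_moves:
  steps: "0 0.012 0 0 0 0;0 0.012 0 0 0 0;0 0.012 0 0 0 0"

```text
clock: 33.25
tool_pos: [0.5172, 0.2559, 0.0301]
eef_rot: [-1.139, 1.312, -1.312]
wrist_force: [-2.5, -1.9, 10.5]
opening: 0.0351
```

```bash
sed -i 's/range(8)/range(6)/' fz.py; python3 fz.py
```

```text
33.55 tool force mean [ 1.74 -9.91 -2.26] sd [0.46 0.46 0.38] pos [0.51726 0.25593 0.03005]
psi -8.06 gap coord n: -0.04455 axial -0.00027
```

apply_moves:
  steps: "0 -0.009 0 0 0 0;0 -0.009 0 0 0 0"

```text
clock: 33.75
tool_pos: [0.5173, 0.256, 0.0301]
eef_rot: [-1.139, 1.312, -1.312]
wrist_force: [-0.1, -0.4, 1.8]
opening: 0.035
```

```bash
python3 fz.py
```

```text
34.05 tool force mean [ 0.25 -1.98 -0.23] sd [0.32 0.57 0.26] pos [0.51725 0.25595 0.03008]
psi -8.07 gap coord n: -0.04453 axial -0.00027
```

```bash
cat > sh.py <<'E'
from h import *
def shaft(s,c,up,lo,zc=.036,colr=317):
    T=c2w(c,s); M=axes(s); o,d=ray(c,[(colr,up),(colr,lo)],T); d=d@M; d=d[:,:2]; d/=np.linalg.norm(d,axis=1)[:,None]
    b=d.sum(0); b/=np.linalg.norm(b); half=np.arccos(d[0]@d[1])/2; D=.018/np.sin(half)
    ot=((o-s["tool_pos"])@M)[:2]; ctr=ot+b*D
    h=(s["tool_pos"][2]-zc); ctr2=ot+b*((h-ot[1])/b[1])
    print("by size: tool x,y",(ctr*1e3).round(2),"z",(s["tool_pos"][2]-ctr[1]).round(4),"by height: x",(ctr2[0]*1e3).round(2))
    return ctr2[0]
E
python3 - <<'E'
from sh import *
from hold import hold
s=arm.read_state(); c=arm.camera("wrist"); g=cv2.cvtColor(c["color"],cv2.COLOR_RGB2GRAY)
for col in (230,300,340,400): print(col,[int(v) for v in g[108:126,col]],[int(v) for v in g[208:224,col]])
for col in(300,): print([int(v) for v in g[212:270,col]])
shaft(s,c,118,216)
hold(s,c,(318,216),(318,261.8),(318,319),base=.008)
E
```

```text
230 [154, 158, 155, 154, 153, 158, 159, 161, 156, 127, 103, 99, 104, 105, 107, 111, 110, 113] [111, 109, 104, 102, 100, 97, 94, 89, 98, 120, 128, 127, 126, 126, 127, 123]
300 [152, 157, 156, 157, 159, 159, 158, 159, 141, 106, 97, 95, 101, 103, 107, 110, 112, 115] [110, 106, 107, 101, 100, 96, 95, 87, 83, 82, 82, 80, 79, 82, 80, 80]
340 [154, 157, 158, 157, 160, 157, 159, 156, 144, 108, 99, 101, 101, 103, 106, 108, 110, 110] [110, 107, 109, 105, 101, 100, 94, 92, 87, 79, 76, 79, 81, 79, 77, 81]
400 [179, 155, 156, 155, 157, 158, 161, 159, 151, 103, 104, 109, 117, 119, 124, 132, 134, 140] [111, 108, 106, 103, 99, 98, 93, 95, 124, 155, 160, 161, 159, 159, 154, 152]
[100, 96, 95, 87, 83, 82, 82, 80, 79, 82, 80, 80, 78, 75, 77, 82, 77, 76, 80, 79, 77, 70, 69, 69, 71, 69, 66, 70, 68, 73, 68, 69, 68, 62, 56, 58, 52, 56, 58, 54, 56, 55, 55, 54, 57, 53, 54, 52, 54, 58, 63, 70, 70, 69, 69, 70, 68, 70]
by size: tool x,y [-41.75  -2.55] z 0.0326 by height: x -42.42
toe [-0.0161  0.0161 -0.0006] front [-0.011  -0.0179 -0.0007] back [ 0.0127 -0.0179 -0.0007]
origin tool x est: 0.008900000000000002 -0.012 -0.012300000000000002
```

apply_moves:
  steps: "-0.01 0 0 0 0 0;-0.02 0 0 0 0 0;-0.02 0 0 0 0 0"

```text
clock: 34.4
tool_pos: [0.5174, 0.2569, 0.0301]
eef_rot: [-1.139, 1.312, -1.312]
wrist_force: [-0.0, -0.8, 2.4]
opening: 0.0352
```

```bash
python3 fz.py
cat > edge.py <<'E'
from sh import *
def run(r0u=(90,140),r0l=(190,260),cols=(225,240,390,410)):
    s=arm.read_state(); c=arm.camera("wrist"); g=cv2.cvtColor(c["color"],cv2.COLOR_RGB2GRAY).astype(float)
    U=[];Lw=[]
    k=lambda v:np.convolve(v,[.25,.5,.25],'same')
    for col in cols:
        v=k(g[:,col-3:col+4].mean(1)); d=np.gradient(v)
        a,b=r0u; i=a+np.argmin(d[a:b]); U.append(i-0.5*(d[i+1]-d[i-1])/(d[i+1]-2*d[i]+d[i-1]))
        a,b=r0l; i=a+np.argmax(d[a:b]); Lw.append(i-0.5*(d[i+1]-d[i-1])/(d[i+1]-2*d[i]+d[i-1]))
    print("upper",np.round(U,2),"lower",np.round(Lw,2)); return shaft(s,c,np.median(U),np.median(Lw))
if __name__=="__main__": run()
E
python3 edge.py
```

```text
34.7 tool force mean [ 1.12 -2.94  0.2 ] sd [0.28 0.45 0.33] pos [0.51741 0.25697 0.03008]
psi -8.07 gap coord n: -0.0435 axial -0.00026
upper [119.61 119.54 119.27 108.96] lower [219.08 219.13 218.83 255.57]
by size: tool x,y [-41.39  -4.91] z 0.035 by height: x -41.6
```

apply_moves:
  steps: "-0.01 0 0 0 0 0;-0.01 0 0 0 0 0"

```text
clock: 34.95
tool_pos: [0.5174, 0.2574, 0.0301]
eef_rot: [-1.139, 1.312, -1.312]
wrist_force: [-0.8, -1.6, 2.8]
opening: 0.0348
```

```bash
python3 fz.py; sed -i 's/cols=(225,240,390,410)/cols=(215,225,232,240,400)/' edge.py; python3 edge.py
```

```text
35.25 tool force mean [ 1.67 -3.4  -0.09] sd [0.52 0.51 0.56] pos [0.51745 0.25745 0.03008]
psi -8.06 gap coord n: -0.04302 axial -0.00029
upper [121.17 121.1  121.08 121.03 111.65] lower [220.35 220.36 220.42 220.43 220.02]
by size: tool x,y [-40.78  -4.55] z 0.0346 by height: x -41.07
```

apply_moves:
  steps: "-0.01 0 0 0 0 0;-0.01 0 0 0 0 0"

```text
clock: 35.5
tool_pos: [0.5175, 0.2579, 0.0301]
eef_rot: [-1.139, 1.312, -1.312]
wrist_force: [-0.7, -1.1, 3.6]
opening: 0.0352
```

```bash
python3 fz.py; python3 edge.py
```

```text
35.8 tool force mean [ 1.92 -4.05  0.1 ] sd [0.33 0.68 0.26] pos [0.51751 0.25795 0.03008]
psi -8.07 gap coord n: -0.04252 axial -0.0003
upper [122.54 122.38 122.36 122.3  112.75] lower [221.82 221.86 221.78 221.76 221.3 ]
by size: tool x,y [-40.35  -4.88] z 0.035 by height: x -40.58
```

apply_moves:
  steps: "-0.01 -0.003 0 0 0 0;-0.01 -0.003 0 0 0 0"

```text
clock: 36.05
tool_pos: [0.5175, 0.2583, 0.0301]
eef_rot: [-1.14, 1.312, -1.312]
wrist_force: [-0.2, -3.3, 1.9]
opening: 0.0353
```

```bash
python3 fz.py; python3 edge.py
```

```text
36.35 tool force mean [ 2.82 -0.95  0.4 ] sd [0.41 0.67 0.26] pos [0.5175  0.25831 0.03011]
psi -8.07 gap coord n: -0.04216 axial -0.00036
upper [123.15 123.05 123.04 123.04 113.61] lower [222.34 222.44 222.38 222.37 222.  ]
by size: tool x,y [-40.11  -4.83] z 0.0349 by height: x -40.34
```

apply_moves:
  steps: "0.004 0 0 0 0 0;0.004 0 0 0 0 0"

```text
clock: 36.6
tool_pos: [0.5175, 0.2583, 0.0301]
eef_rot: [-1.139, 1.312, -1.312]
wrist_force: [-1.1, -2.2, -2.2]
opening: 0.035
```

```bash
python3 fz.py; python3 edge.py
```

```text
36.9 tool force mean [1.56 1.99 0.1 ] sd [0.73 0.52 0.3 ] pos [0.5175  0.25829 0.03016]
psi -8.07 gap coord n: -0.04218 axial -0.00036
upper [123.15 123.09 123.08 122.8  113.6 ] lower [222.07 222.09 222.11 222.1  221.8 ]
by size: tool x,y [-40.07  -4.43] z 0.0346 by height: x -40.37
```

apply_moves:
  steps: "0 0 0 0 0 0;0 0 0 0 0 0;0 0 0 0 0 0;0 0 0 0 0 0;0 0 0 0 0 0"
  claw: -0.3

```text
clock: 37.45
tool_pos: [0.5176, 0.2583, 0.0303]
eef_rot: [-1.139, 1.312, -1.312]
wrist_force: [0.9, 0.3, 0.7]
opening: 0.0552
```

```bash
python3 fz.py; python3 edge.py
python3 - <<'E'
from h import *
s=arm.read_state(); print(s["opening"])
c=arm.camera("wrist"); i=c["color"][:,:,::-1];cv2.imwrite("pics/w24.png",i)
E
```

```text
37.75 tool force mean [ 0.2  -0.11 -0.03] sd [0.73 0.6  0.52] pos [0.51756 0.25826 0.03022]
psi -8.07 gap coord n: -0.0422 axial -0.0003
upper [123.14 123.05 123.05 123.03 113.44] lower [222.28 222.22 222.14 222.14 221.81]
by size: tool x,y [-40.09  -4.53] z 0.0348 by height: x -40.36
0.055640254528218594
```

View pics/w24.png

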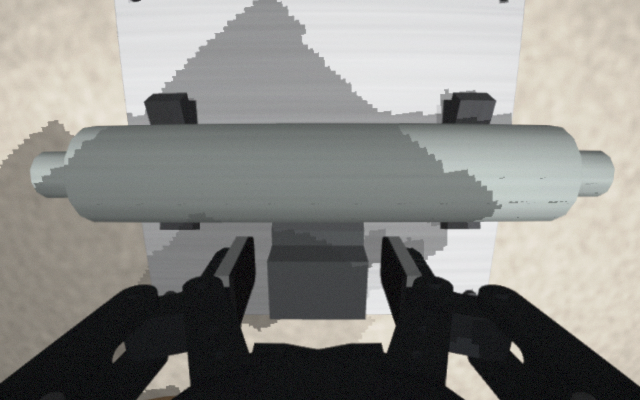

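Run:
```python
from sh import *
s=arm.read_state(); c=arm.camera("wrist"); T=c2w(c,s);M=axes(s); g=cv2.cvtColor(c["color"],cv2.COLOR_RGB2GRAY)
for col in (165,175,455,465): print(col,[int(v) for v in g[86:104,col]],[int(v) for v in g[218:236,col]])
a=(onz(c,[(170,93.5),(170,229),(462,93),(462,228)],.026,T)-s["tool_pos"])@M; print(a.round(4), (a[0]+a[1])[0]/2,(a[2]+a[3])[0]/2)
```

```text
165 [178, 168, 152, 152, 152, 151, 137, 101, 51, 46, 48, 45, 44, 49, 47, 49, 54, 52] [97, 94, 86, 83, 69, 60, 61, 60, 63, 60, 61, 84, 148, 156, 158, 158, 152, 151]
175 [154, 152, 151, 151, 152, 151, 129, 83, 52, 46, 49, 47, 48, 46, 51, 50, 59, 52] [96, 91, 91, 86, 72, 62, 57, 55, 59, 59, 63, 76, 145, 156, 155, 147, 149, 149]
455 [228, 231, 231, 231, 230, 224, 143, 69, 49, 41, 32, 37, 35, 28, 31, 34, 35, 36] [100, 98, 93, 87, 70, 62, 65, 63, 62, 59, 88, 191, 230, 233, 233, 235, 235, 233]
465 [229, 230, 232, 230, 225, 190, 117, 64, 58, 55, 51, 52, 53, 57, 77, 86, 85, 87] [100, 96, 94, 87, 69, 59, 63, 63, 59, 58, 93, 192, 230, 232, 233, 234, 233, 232]
[[-0.0689  0.0042 -0.0564]
 [-0.0144  0.0042 -0.0623]
 [-0.069   0.0042  0.0535]
 [-0.0149  0.0042  0.0593]] -0.041664092443469775 -0.041925116273408114
```

apply_moves:
  steps: "0 -0.1 0 0 0 0;0 -0.4 0 0 0 0;0 -0.9 0 0 0 0;0 -1.6 0 0 0 0;0 -2.4 0 0 0 0;0 -3.2 0 0 0 0;0 -3.8 0 0 0 0;0 -3.8 0 0 0 0"

```text
clock: 38.7
tool_pos: [0.5186, 0.2588, 0.2251]
eef_rot: [-1.132, 1.31, -1.312]
wrist_force: [-0.3, -0.3, -1.0]
opening: 0.0554
```

```bash
python3 pl.py 0.560 -0.330 0.22 55;  python3 - <<'E'
from h import *
c=arm.camera("wrist"); i=c["color"][:,:,::-1];cv2.imwrite("pics/w25.png",i)
E
```

```text
38.7 [0.51858075 0.25878469 0.22513495] [-0.32 -0.29 -1.05] 0.0554 [-0.44  0.74 -0.16  1.5   0.14  0.91 -0.78]
shift [11.543  0.068  2.474] turn [-6.7000e-02 -1.0513e+01 -8.0000e-03]
```

View pics/w25.png

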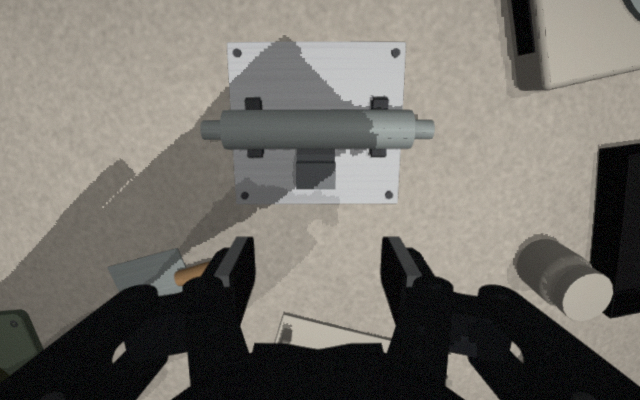

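apply_moves:
  steps: "0.9 0 0.2 0 -1.2 0;1.8 0 0.4 0 -2.4 0;2.7 0 0.6 0 -3.6 0;3.6 0 0.8 0 -4.8 0;4.5 0 1 0 -6 0;5.4 0 1.2 0 -7.2 0;6.3 0 1.4 0 -8.4 0;7.2 0 1.6 0 -9.6 0"
  claw: -1

```text
clock: 39.55
tool_pos: [0.5457, -0.1114, 0.22]
eef_rot: [-1.5, 0.549, -0.548]
wrist_force: [1.2, -0.5, -0.5]
opening: 0.0856
```

```bash
python3 pl.py 0.560 -0.330 0.22 55
```

```text
39.55 [ 0.54571575 -0.11139469  0.21996747] [ 1.21 -0.49 -0.52] 0.0856 [ 0.41  0.75 -0.53  1.58  0.44  0.94  0.61]
shift [ 3.038e+00 -2.000e-03 -3.157e+00] turn [ 0.003 -0.86  -0.006]
```

apply_moves:
  steps: "0.6 0 -0.6 0 -0.5 0;1.2 0 -1.2 0 -0.86 0;1.8 0 -1.9 0 -0.86 0;2.4 0 -2.5 0 -0.86 0;3 0 -3.1 0 -0.86 0;3 0 -3.15 0 -0.86 0;3 0 -3.15 0 -0.86 0"

```text
clock: 40.25
tool_pos: [0.5575, -0.3271, 0.2194]
eef_rot: [-1.516, 0.485, -0.482]
wrist_force: [0.5, 1.7, -0.8]
opening: 0.0852
```

```bash
python3 pl.py 0.560 -0.330 0.22 55
python3 - <<'E'
from h import *
c=arm.camera("wrist"); i=c["color"][:,:,::-1];cv2.imwrite("pics/w26.png",i)
E
```

```text
40.25 [ 0.55745892 -0.3270769   0.21935449] [ 0.48  1.65 -0.85] 0.0852 [ 0.72  0.9  -0.57  1.21  0.48  1.16  1.08]
shift [ 0.075 -0.013 -0.018] turn [-0.001 -0.062 -0.015]
```

View pics/w26.png

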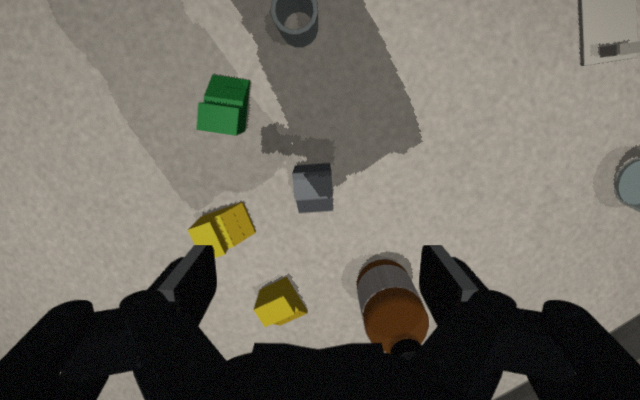

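Run:
```python
from h import *
c=arm.camera("top"); T=c2w(c); print("bottle cap top",onz(c,[(422,150)],.13,T),"body", onz(c,[(414,157)],.07,T))
s=arm.read_state(); c=arm.camera("wrist"); T=c2w(c,s); i=c["color"][:,:,::-1]
M=axes(s); w=onz(c,[(385,258)],.0,T); print(w,(w-s["tool_pos"])@M); w=onz(c,[(405,348)],.13,T); print(w,(w-s["tool_pos"])@M)
cv2.imwrite('pics/w26c.png',cv2.resize(i[150:225,275:350],None,fx=8,fy=8,interpolation=cv2.INTER_CUBIC))
```

```text
bottle cap top [[ 0.7048658  -0.34162068  0.13      ]] body [[ 0.70045006 -0.33860395  0.07      ]]
[[ 0.68621554 -0.32446649  0.        ]] [[0.10417284 0.21997868 0.07451822]]
[[ 0.69155358 -0.33821097  0.13      ]] [[0.11635284 0.0899644  0.0664349 ]]
```

View pics/w26c.png

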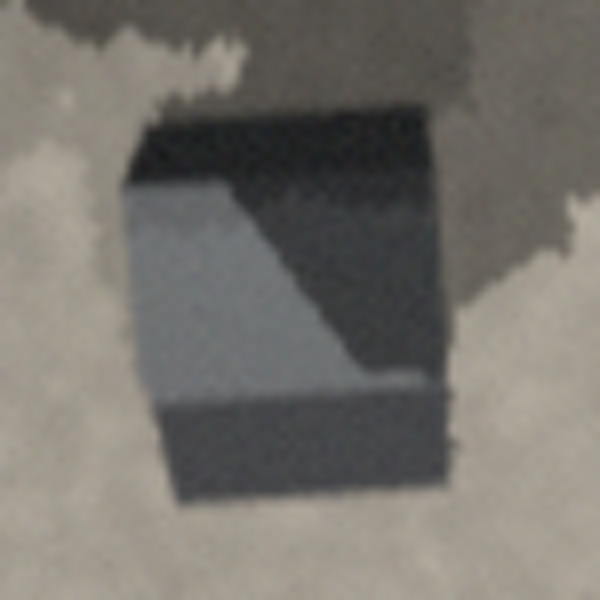

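Run:
```python
from h import *
s=arm.read_state(); c=arm.camera("wrist"); T=c2w(c,s); M=axes(s)
px=np.array([(156,403),(446,387),(126,185),(432,170)])/8+[275,150]-.4
w=onz(c,px,.04,T); a,b,d,e=w
print("front width",np.linalg.norm(a-b),"thick L",np.linalg.norm(a-d),"R",np.linalg.norm(b-e),"back",np.linalg.norm(d-e))
v=b-a; print("width ang",np.degrees(np.arctan2(v[1],v[0])),"side ang",np.degrees(np.arctan2(*(a-d)[[1,0]])))
v=v/np.linalg.norm(v); toe=np.array([v[1],-v[0],0]); 
mid=(a+b)/2; h=mid-.012*toe; print("toe",toe,"heel",h,"tool",(h-s["tool_pos"])@M, "mean",((w.mean(0)-s["tool_pos"])@M))
```

```text
front width 0.033884984317637014 thick L 0.026163605844033842 R 0.025858798917618563 back 0.034990778910953584
width ang 58.034587489373116 side ang -28.725328591585704
toe [ 0.84836784 -0.52940723  0.        ] heel [ 0.56446487 -0.33705488  0.04      ] tool [ 0.01184061  0.18019494 -0.0061338 ] mean [ 0.01087394  0.18019524 -0.00665251]
```

apply_moves:
  steps: "0.1 0.4 -0.1 0 -0.4 0;0.23 1 -0.17 0 -0.75 0;0.23 1.6 -0.17 0 -0.75 0;0.23 2.1 -0.17 0 -0.75 0;0.23 2.2 -0.17 0 -0.75 0;0.23 2.2 -0.17 0 -0.75 0;0.23 2.2 -0.17 0 -0.75 0"

```text
clock: 41.15
tool_pos: [0.5633, -0.3401, 0.1117]
eef_rot: [-1.53, 0.42, -0.422]
wrist_force: [0.4, 0.3, 1.6]
opening: 0.0855
```

```bash
python3 pl.py 0.560 -0.330 0.22 59
python3 - <<'E'
from h import *
c=arm.camera("wrist"); i=c["color"][:,:,::-1];cv2.imwrite("pics/w27.png",i)
cv2.imwrite('pics/w27c.png',cv2.resize(i[180:260,270:370],None,fx=7,fy=7,interpolation=cv2.INTER_CUBIC))
E
```

```text
41.15 [ 0.56327184 -0.34010834  0.11167343] [0.43 0.26 1.6 ] 0.0855 [ 0.72  1.04 -0.55  1.28  0.57  0.98  1.11]
shift [-0.156 -2.167  0.141] turn [-0.002  0.035  0.016]
```

View pics/w27.png

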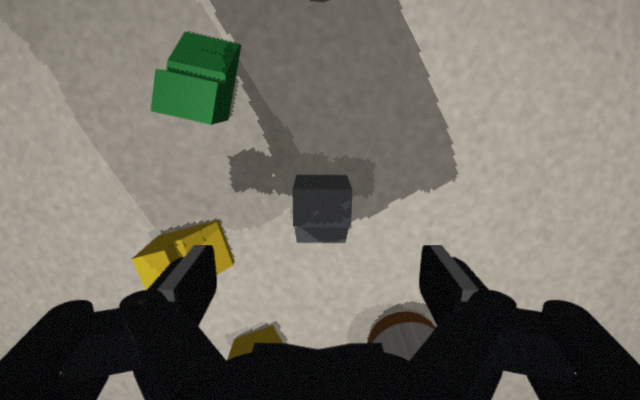

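View pics/w27c.png

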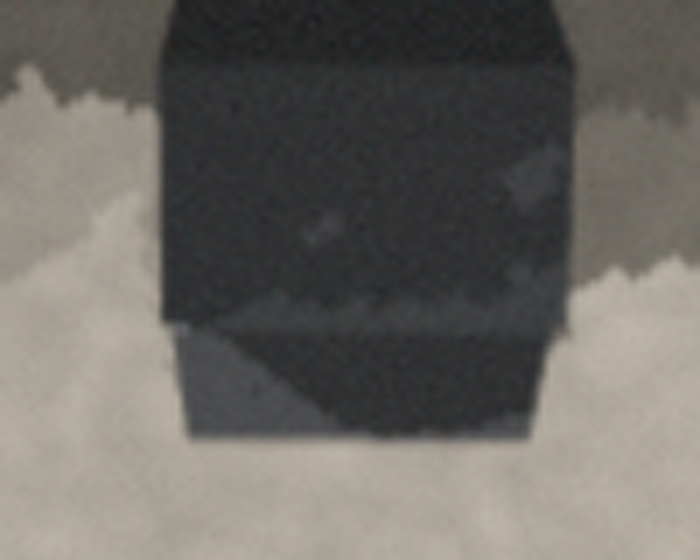

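Run:
```python
from chk import *
s=arm.read_state(); c=arm.camera("wrist"); T=c2w(c,s); M=axes(s)
px=np.array([(163,328),(565,332),(163,65),(572,66)])/7+[270,180]-.4
w=onz(c,px,.04,T); a,b,d,e=w
print("w",np.linalg.norm(a-b),np.linalg.norm(d-e),"t",np.linalg.norm(a-d),np.linalg.norm(b-e))
v=b-a+e-d; print("width ang",np.degrees(np.arctan2(v[1],v[0])),"psi",np.degrees(np.arctan2(*M[[1,0],2])),"tool",((w.mean(0)-s["tool_pos"])@M),s["tool_pos"])
for z in (0,.02,.04): print("yellow",z,((onz(c,[(219,221),(233,264),(140,262)],z,T)-s["tool_pos"])@M).round(3)[:,[0,2]].tolist())
```

```text
w 0.03558700757271354 0.03508293291893313 t 0.024087410323189198 0.02438452963999247
width ang 58.765396521571475 psi 59.19960141510616 tool [-0.00258877  0.07172053  0.00210122] [ 0.56322651 -0.34023488  0.1117248 ]
yellow 0 [[0.021, -0.074], [0.056, -0.066], [0.055, -0.139]]
yellow 0.02 [[0.013, -0.068], [0.046, -0.06], [0.045, -0.128]]
yellow 0.04 [[0.006, -0.062], [0.035, -0.055], [0.034, -0.116]]
```

apply_moves:
  steps: "-0.055 0.2 0.01 0 0.05 0;-0.055 0.6 0.01 0 0.05 0;-0.055 1 0.01 0 0.05 0;-0.055 1.4 0.01 0 0.05 0;-0.055 1.7 0.01 0 0.05 0;-0.055 1.79 0.01 0 0.05 0;-0.055 1.79 0.01 0 0.05 0;-0.055 1.79 0.01 0 0.05 0"
  claw: -0.5

```text
clock: 42.05
tool_pos: [0.5609, -0.3385, 0.0214]
eef_rot: [-1.529, 0.425, -0.426]
wrist_force: [-0.6, 0.6, 0.0]
opening: 0.064
```

apply_moves:
  steps: "0 0 0 0 0 0;0 0 0 0 0 0;0 0 0 0 0 0;0 0 0 0 0 0;0 0 0 0 0 0;0 0 0 0 0 0;0 0 0 0 0 0"
  claw: 1
  force: 80

```text
clock: 42.75
tool_pos: [0.5609, -0.3385, 0.0215]
eef_rot: [-1.529, 0.425, -0.426]
wrist_force: [-1.3, 1.0, 7.1]
opening: 0.0351
```

Run:
```python
from h import *
s=arm.read_state(); print(s["clock"],s["tool_pos"],s["wrist_force"],s["opening"])
c=arm.camera("wrist"); i=c["color"][:,:,::-1];cv2.imwrite("pics/w28.png",i)
g=np.clip((i[150:345,240:400].astype(float)-20)*2.5,0,255).astype(np.uint8); cv2.imwrite('pics/w28e.png',cv2.resize(g,None,fx=3,fy=3,interpolation=cv2.INTER_CUBIC))
```

```text
42.75 [ 0.56089418 -0.33852983  0.02153011] [-1.27323073  1.02128302  7.06307234] 0.03506761330448138
```

View pics/w28e.png

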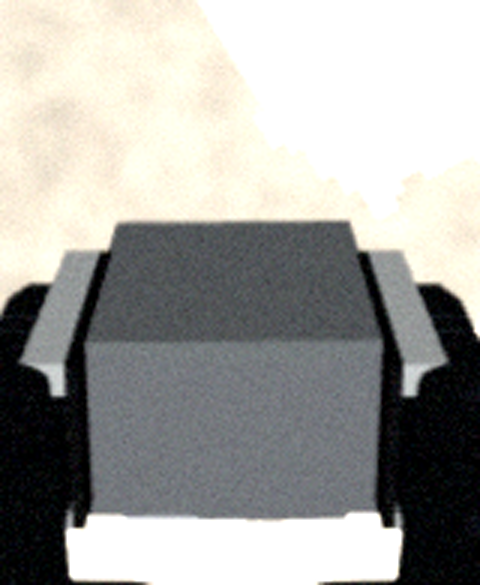

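Run:
```python
from h import *
s=arm.read_state(); c=arm.camera("wrist"); T=c2w(c,s); M=axes(s)
w=((onz(c,[(318,264)],.04,T)-s["tool_pos"])@M)[0],((onz(c,[(318,322.3)],.04,T)-s["tool_pos"])@M)[0],((onz(c,[(318,224)],.0,T)-s["tool_pos"])@M)[0]
print(np.round(w,4),"origin",w[0][0]+.025,w[1][0]+.001,w[2][0]+.025)
```

```text
[[-0.0113 -0.0185 -0.0005]
 [ 0.0128 -0.0184 -0.0005]
 [-0.0112  0.0215 -0.0004]] origin 0.013653467426294991 0.013817774918666134 0.013750018518625857
```

apply_moves:
  steps: "0 -0.01 0 0 0 0;0 -0.03 0 0 0 0;0 -0.08 0 0 0 0;0 -0.2 0 0 0 0;0 -0.5 0 0 0 0;0 -0.9 0 0 0 0;0 -1.4 0 0 0 0;0 -1.8 0 0 0 0"

```text
clock: 43.65
tool_pos: [0.5608, -0.3384, 0.1132]
eef_rot: [-1.529, 0.424, -0.426]
wrist_force: [0.0, 0.3, -1.0]
opening: 0.0351
```

```bash
python3 pl.py 0.5323 0.3594 0.12 -8.1
python3 - <<'E'
from h import *
c=arm.camera("wrist"); i=c["color"][:,:,::-1];cv2.imwrite("pics/w29.png",i)
g=np.clip((i[150:345,240:400].astype(float)-20)*2.5,0,255).astype(np.uint8); cv2.imwrite('pics/w29e.png',cv2.resize(g,None,fx=3,fy=3,interpolation=cv2.INTER_CUBIC))
E
```

```text
43.65 [ 0.56078516 -0.33839263  0.11320622] [ 0.03  0.33 -0.98] 0.0351 [ 0.72  1.03 -0.55  1.29  0.57  0.97  1.1 ]
shift [-7.697 -0.142 11.655] turn [-1.0000e-02  1.1166e+01  9.0000e-03]
```

View pics/w29e.png

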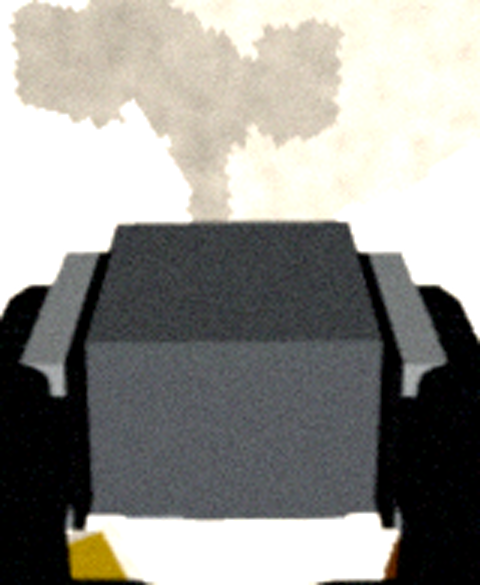

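apply_moves:
  steps: "-0.3 -0.2 0.5 0 0.6 0;-0.8 -0.5 1.2 0 1.4 0;-1.3 -0.5 2 0 2.2 0;-1.8 -0.5 2.8 0 3 0;-2.3 -0.5 3.6 0 3.8 0;-2.8 -0.5 4.4 0 4.6 0;-3.3 -0.5 5.2 0 5.4 0;-3.8 -0.5 6 0 6.2 0"

```text
clock: 44.5
tool_pos: [0.5527, 0.0186, 0.1368]
eef_rot: [-1.363, 0.928, -0.929]
wrist_force: [0.6, 1.2, -0.6]
opening: 0.0349
```

```bash
python3 pl.py 0.5323 0.3594 0.13 -8.1
```

```text
44.5 [0.55274777 0.01860618 0.13676818] [ 0.58  1.16 -0.61] 0.0349 [ 0.06  0.83 -0.29  1.69  0.35  0.67 -0.04]
shift [-6.492  0.137  2.116] turn [-1.200e-02  4.931e+00 -2.000e-03]
```

apply_moves:
  steps: "-0.9 0 0.3 0 0.7 0;-1.8 0 0.6 0 1.4 0;-2.7 0 0.9 0 2.1 0;-3.6 0 1.2 0 2.8 0;-4.5 0 1.5 0 3.5 0;-5.3 0 1.8 0 4.2 0;-6 0 2 0 4.93 0;-6.5 0 2.12 0 4.93 0"

```text
clock: 45.3
tool_pos: [0.53, 0.3612, 0.1367]
eef_rot: [-1.139, 1.311, -1.309]
wrist_force: [0.7, -0.1, -0.8]
opening: 0.0351
```

apply_moves:
  steps: "0 0.2 0 0 0 0;0 0.5 0 0 0 0;0 0.9 0 0 0 0;0 1.2 0 0 0 0;0 1.4 0 0 0 0;0 1.4 0 0 0 0"

```text
clock: 45.9
tool_pos: [0.5309, 0.3574, 0.0648]
eef_rot: [-1.142, 1.311, -1.31]
wrist_force: [-0.4, 0.3, -0.0]
opening: 0.0349
```

```bash
python3 fz.py;python3 pl.py 0.5323 0.3594 0.03 -8.1
python3 - <<'E'
from h import *
c=arm.camera("wrist"); i=c["color"][:,:,::-1];cv2.imwrite("pics/w30.png",i)
E
```

```text
46.2 tool force mean [ 0.18  0.78 -0.  ] sd [0.58 0.21 0.55] pos [0.53142 0.35793 0.06634]
psi -7.89 gap coord n: 0.05843 axial -0.00062
46.2 [0.5313914  0.35798008 0.06638189] [ 0.53 -0.54 -0.95] 0.035 [-0.61  1.03 -0.07  1.38  0.09  0.73 -0.85]
shift [-0.03   0.728  0.014] turn [-0.005  0.036 -0.007]
```

View pics/w30.png

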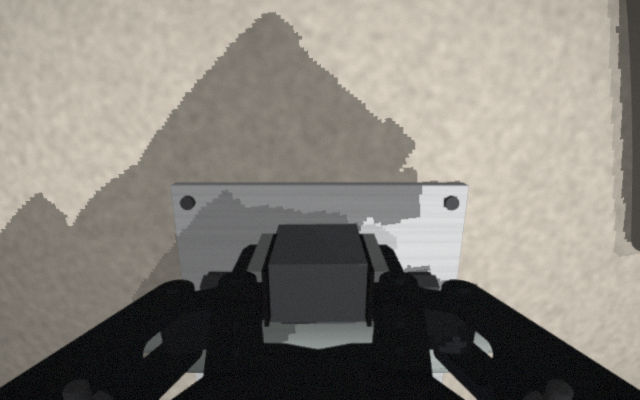

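apply_moves:
  steps: "0 0.2 0 0 0 0;0 0.4 0 0 0.02 0;0 0.6 0 0 0.02 0;0 0.68 0 0 0.02 0;0 0.7 0 0 0.02 0;0 0.7 0 0 0.02 0"

```text
clock: 46.85
tool_pos: [0.5312, 0.3579, 0.0307]
eef_rot: [-1.14, 1.311, -1.311]
wrist_force: [1.1, -0.0, -0.9]
opening: 0.0349
```

```bash
python3 fz.py
```

```text
47.15 tool force mean [-0.05  0.34 -0.17] sd [0.46 0.35 0.09] pos [0.53131 0.35792 0.03102]
psi -8.0 gap coord n: 0.0584 axial -0.00072
```

apply_moves:
  steps: "0.08 0 0 0 0 0;0.16 0 0 0 0 0;0.24 0 0 0 0 0;0.28 0.01 0 0 0 0;0.28 0.03 0 0 0 0;0.28 0.03 0 0 0 0"

```text
clock: 47.75
tool_pos: [0.5294, 0.3436, 0.0295]
eef_rot: [-1.14, 1.311, -1.312]
wrist_force: [-0.6, -3.6, 7.9]
opening: 0.035
```

```bash
python3 fz.py
```

```text
48.05 tool force mean [ 3.92 -7.59 -0.84] sd [0.46 0.32 0.27] pos [0.52942 0.34364 0.02953]
psi -8.02 gap coord n: 0.04399 axial -0.00058
```

apply_moves:
  steps: "0 -0.009 0 0 0 0;0 -0.009 0 0 0 0"

```text
clock: 48.25
tool_pos: [0.5292, 0.3441, 0.0297]
eef_rot: [-1.14, 1.312, -1.311]
wrist_force: [-1.0, -0.6, -0.9]
opening: 0.0352
```

```bash
python3 fz.py
python3 - <<'E'
from h import *
c=arm.camera("wrist"); i=c["color"][:,:,::-1];cv2.imwrite("pics/w31.png",i)
E
```

```text
48.55 tool force mean [-0.09  0.34  0.07] sd [0.35 0.32 0.67] pos [0.52917 0.34407 0.02958]
psi -8.0 gap coord n: 0.04439 axial -0.0009
```

View pics/w31.png

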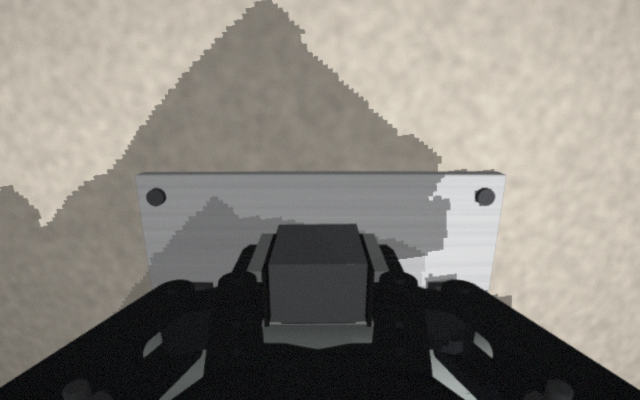

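apply_moves:
  steps: "0.02 0 0 0 0 0;0.04 0 0 0 0 0;0.05 0.002 0 0 0 0;0.05 0.002 0 0 0 0"

```text
clock: 49.0
tool_pos: [0.5289, 0.3414, 0.0296]
eef_rot: [-1.14, 1.312, -1.311]
wrist_force: [0.1, -0.6, -0.8]
opening: 0.035
```

```bash
python3 fz.py
```

```text
49.3 tool force mean [0.39 0.54 0.06] sd [0.35 0.54 0.32] pos [0.52889 0.34147 0.02958]
psi -8.01 gap coord n: 0.04177 axial -0.00081
```

apply_moves:
  steps: "0.012 0.002 0 0 0 0;0.012 0.002 0 0 0 0"

```text
clock: 49.5
tool_pos: [0.5288, 0.3411, 0.0296]
eef_rot: [-1.139, 1.311, -1.311]
wrist_force: [0.3, 2.0, 1.2]
opening: 0.035
```

```bash
python3 fz.py
```

```text
49.8 tool force mean [-1.54 -1.64 -0.12] sd [0.59 0.31 0.33] pos [0.52884 0.34107 0.02957]
psi -8.0 gap coord n: 0.04137 axial -0.0008
```

apply_moves:
  steps: "0.01 -0.002 0 0 0 0;0.01 -0.002 0 0 0 0"

```text
clock: 50.0
tool_pos: [0.5287, 0.3406, 0.0296]
eef_rot: [-1.139, 1.312, -1.311]
wrist_force: [0.8, 3.1, 0.1]
opening: 0.035
```

```bash
python3 fz.py
```

```text
50.3 tool force mean [-3.37 -1.31  0.08] sd [0.51 0.26 0.24] pos [0.52874 0.34059 0.0296 ]
psi -8.0 gap coord n: 0.04088 axial -0.00083
```

apply_moves:
  steps: "-0.006 0 0 0 0 0;-0.006 0 0 0 0 0"

```text
clock: 50.5
tool_pos: [0.5287, 0.3406, 0.0296]
eef_rot: [-1.14, 1.311, -1.311]
wrist_force: [0.3, 3.3, 1.6]
opening: 0.0347
```

```bash
python3 fz.py
```

```text
50.8 tool force mean [-1.88 -1.71 -0.45] sd [0.5  0.52 0.25] pos [0.52873 0.34057 0.02955]
psi -8.01 gap coord n: 0.04086 axial -0.00084
```

apply_moves:
  steps: "-0.003 0 0 0 0 0;-0.003 0 0 0 0 0"

```text
clock: 51.0
tool_pos: [0.5288, 0.3406, 0.0296]
eef_rot: [-1.14, 1.311, -1.312]
wrist_force: [-0.2, -0.3, 2.8]
opening: 0.0345
```

apply_moves:
  steps: "0 0 0 0 0 0;0 0 0 0 0 0;0 0 0 0 0 0;0 0 0 0 0 0;0 0 0 0 0 0"
  claw: -0.3

```text
clock: 51.5
tool_pos: [0.5288, 0.3408, 0.0295]
eef_rot: [-1.14, 1.311, -1.311]
wrist_force: [-0.3, -0.4, -0.4]
opening: 0.0553
```

apply_moves:
  steps: "0 -0.1 0 0 0 0;0 -0.4 0 0 0 0;0 -0.9 0 0 0 0;0 -1.6 0 0 0 0;-0.4 -2.4 0 0 0 0;-0.8 -3.2 0 0 0 0;-1 -3.6 0 0 0 0;-1 -3.6 0 0 0 0"

```text
clock: 52.3
tool_pos: [0.5361, 0.3923, 0.2137]
eef_rot: [-1.135, 1.31, -1.309]
wrist_force: [-0.9, -0.5, -0.8]
opening: 0.0555
```

```bash
python3 pl.py 0.50 0.22 0.22 -8.1
python3 - <<'E'
from h import *
c=arm.camera("wrist"); i=c["color"][:,:,::-1];cv2.imwrite("pics/w32.png",i)
c=arm.camera("scene"); i=c["color"][:,:,::-1]; cv2.imwrite("pics/s32.png",cv2.resize(i[100:170,340:440],None,fx=7,fy=7,interpolation=cv2.INTER_CUBIC))
E
```

```text
52.3 [0.536088   0.39227985 0.21368248] [-0.87 -0.49 -0.82] 0.0555 [-0.65  0.89 -0.08  1.16  0.06  1.09 -0.86]
shift [ 3.512 -0.143 -0.239] turn [-0.032  0.028 -0.044]
```

View pics/w32.png

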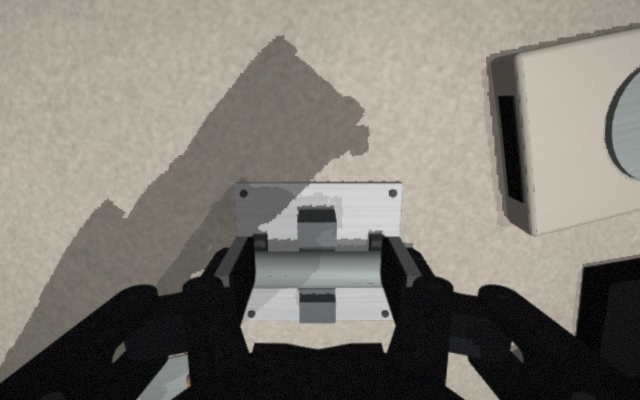

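View pics/s32.png

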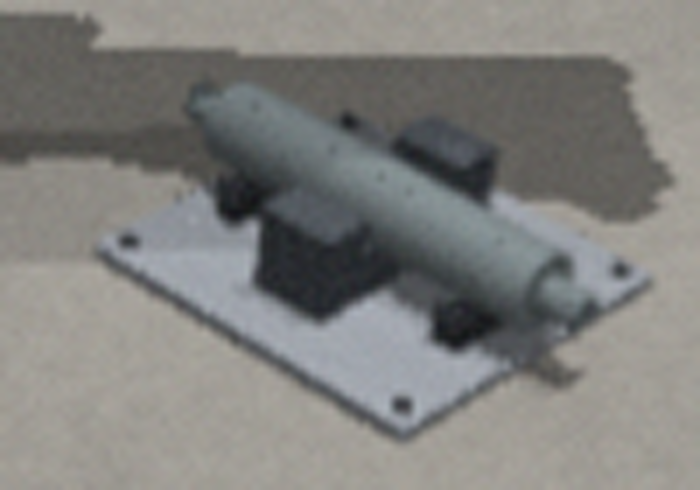

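apply_moves:
  steps: "0.8 0 0 0 0 0;1.6 0 0 0 0 0;2.4 0 0 0 0 0;3 -0.1 0 0 0 0;3.3 -0.1 0 0 0 0;3.3 -0.1 0 0 0 0;3.3 -0.1 0 0 0 0;3.3 -0.1 0 0 0 0"

```text
clock: 53.2
tool_pos: [0.5125, 0.2277, 0.2142]
eef_rot: [-1.141, 1.311, -1.31]
wrist_force: [0.6, 0.0, 0.8]
opening: 0.0556
```

Run:
```python
from h import *
s=arm.read_state(); print(s["clock"],s["tool_pos"])
c=arm.camera("wrist"); i=c["color"][:,:,::-1];cv2.imwrite("pics/w33.png",i)
cv2.imwrite("pics/w33c.png",cv2.resize(i[20:210,190:440],None,fx=3.1,fy=3.1,interpolation=cv2.INTER_CUBIC))
```

```text
53.2 [0.51254034 0.22767252 0.21423722]
```

View pics/w33c.png

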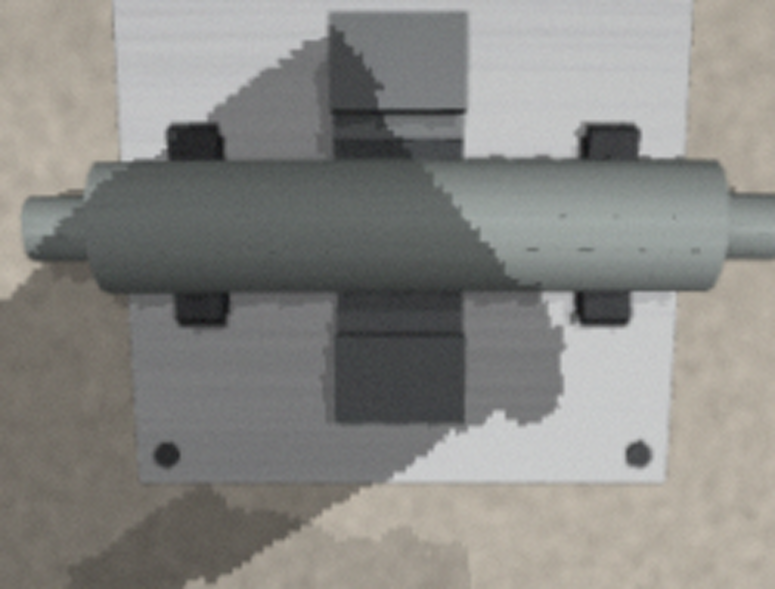

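Run:
```python
from sh import *
s=arm.read_state(); c=arm.camera("wrist"); T=c2w(c,s);M=axes(s)
def L(p,z): return ((onz(c,np.array(p)/3.1+[190,20]-.3,z,T)-s["tool_pos"])@M*1e3)[:,[0,2]]
f=L([(398,110),(398,334)],.048); b=L([(398,12),(400,423)],.048); print("fronts",f[:,0],abs(f[0]-f[1])[0],"backs",b[:,0],abs(b[0]-b[1])[0],"mid",f[:,0].mean(),b[:,0].mean())
shaft(s,c,20+159.5/3.1,20+292/3.1)
e=L([(87,226),(728,226)],.036); print("ends",e[:,1],e[:,1].mean(),e[1,1]-e[0,1])
sa=L([(168,135),(640,135),(176,315),(631,315)],.0255); print("saddle outer",sa[:,1],sa[:2,1].mean(),sa[2:,1].mean())
sc=L([(167,455),(638,454)],.008); print("screws",sc,sc[:,1].mean())
k=L([(329,60),(467,60)],.048),L([(334,400),(465,400)],.048); print("chock z",k[0][:,1].mean(),k[1][:,1].mean())
print("edge tilt up",L([(332,111),(466,109)],.048)[:,0],"low",L([(337,334),(463,334)],.048)[:,0])
```

```text
fronts [-100.34594739  -42.41392515] 57.93202224337477 backs [-124.36312991  -17.92397852] 106.43915139029976 mid -71.37993627200345 -71.1435542150274
by size: tool x,y [-70.73 181.4 ] z 0.0328 by height: x -70.69
ends [-87.04411647  91.57714724] 2.2665153867278534 178.62126370804714
saddle outer [-65.30797786  67.94093029 -65.38435625  67.83667059] 1.3164762116708957 1.2261571722658218
screws [[ -1.10641602 -74.0942346 ]
 [ -1.39509296  76.21315496]] 1.0594601800567034
chock z -0.405758340914236 -0.00019364501392260536
edge tilt up [-100.13499916 -100.61548805] low [-42.43237787 -42.42109074]
```

Run:
```python
from h import *
a=cv2.imread('pics/scene0.png').astype(int); c=arm.camera("scene"); b=c["color"][:,:,::-1].astype(int); cv2.imwrite("pics/sEnd.png",b.astype(np.uint8))
d=(abs(a-b).max(2)>40).astype(np.uint8); n,l,st,ce=cv2.connectedComponentsWithStats(cv2.morphologyEx(d,cv2.MORPH_OPEN,np.ones((2,2))))
for i in range(1,n):
    if st[i,4]>15: print(st[i],ce[i].round())
```

```text
[113   0  27   8 130] [124.   2.]
[169   0   6   4  18] [172.   1.]
[182   0   5   4  18] [184.   1.]
[217   0  11  11  70] [222.   4.]
[ 364    0   49   90 2135] [385.  47.]
[393   0   4   7  19] [395.   3.]
[122   6  15  15 125] [130.  12.]
[401  11  11   4  35] [406.  12.]
[172  15   4  14  53] [174.  22.]
[177  20   5  10  32] [179.  25.]
[218  42   6  24  83] [221.  55.]
[153  67   7   8  28] [156.  70.]
[  0 102  12  43 347] [  4. 124.]
[ 240  109  172   43 3588] [333. 128.]
[224 117  19   8  95] [233. 121.]
[158 127  33   9 133] [172. 132.]
[  22  134  158  120 4773] [100. 192.]
[409 138  17  15 108] [416. 146.]
[416 152   7   4  21] [419. 154.]
[320 166  43  46 717] [341. 189.]
[286 236  23  32 546] [297. 251.]
[228 265  24  35 603] [239. 282.]
```

View pics/sEnd.png

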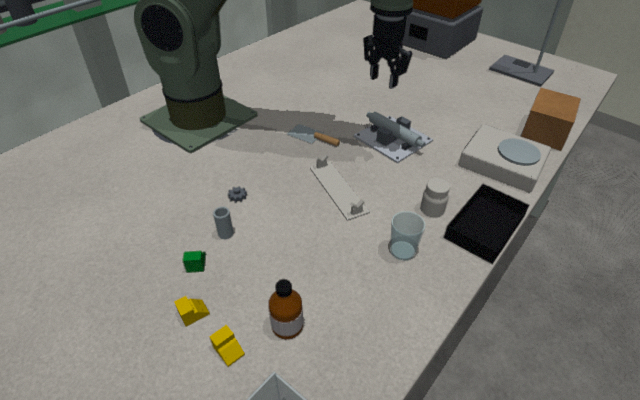

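The only objects that changed are the shaft and the two grey chocks. The other differences are the arm and its shadow, so I'm handing in.

Run:
```python
from station import arm
print(arm.read_state()["clock"]); print(arm.close_job())
```

```text
53.35
the job is handed in; nothing more can be done
None
```

The shaft lies by itself in both V-saddles, with a grey chock against it on each side at mid-length. I handed the job in at 53.4 s of the 72 s allowed.

**What went wrong on the way:** the first chock turned toe-up in my 30 N grip. On its first approach its toe touched the seated shaft with about 3 N. I lifted it clear, set it flat on the bench, and regripped it at 80 N. The shaft stayed in its saddles, and I placed both chocks after that.

**Last checks:**

| Check | Result |
|---|---|
| Shaft centring lengthwise | about 1 mm off the saddles' middle |
| Shaft sideways | within about 0.7 mm of midway between the chocks, and about 0.3 mm off the saddle centre |
| Chocks along the shaft | within about 1.5 mm of mid-length, square to it |
| Chock contact | felt at 1.5–3.4 N on each side, eased before release |
| Distance between the two heel faces | 57.9 mm (front) and 106.4 mm (back), against 58–59 mm and 106–107 mm for both just touching |
| Rest of the bench | the before and after pictures show only the shaft and the two grey chocks moved |

**Weak points:** the last view put the shaft axis at 33 mm high by apparent size, against the nominal 36 mm. I put that down to that method's poor resolution. That leaves full seating judged from the pictures, not measured in height. The wrist camera also reads about 1–3 mm off sideways, which I corrected for.

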